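# Load a tapered specimen holder into the viewing station with the lifting fork

### The job

Take the lifting fork from its rest, slide its prongs under the flange of the specimen holder in the open stand, lift the holder out and carry it level on the fork, with the specimen loose on top, into the roofed viewing station. Seat the holder fully home and upright in the station's tapered seat with the specimen still in its recess, draw the fork out and lay it back on its rest, level and between the two pins. Do not touch the holder or the specimen with the gripper.

Things in the scene. Friction and masses are not known exactly. Their poses are not given: they have to be found in the camera images.
- fork: Loose two-pronged lifting fork, 0.09 kg. Origin: centre of the slot between the prongs, at the underside of the 4 mm thick plate; x along the prongs to their tips, z up. Prongs 12 mm wide, 63 mm over both; slot 39 mm wide, from x = -19.5 mm (closed end) to the tips at x = +36 mm. Behind it a cross plate to x = -35 mm, then a level bar 12 mm wide, 10 mm high. Balances some 70 mm behind the origin.
- fork_grip (a point): Centre of the fork's black grip block: 108 mm behind the fork's origin, 6 mm above its underside. Block 36 mm long in x, 16 mm wide in y, 20 mm high; on the rest it overhangs, free on both sides and beneath. In the station the gripper must hold it leaning back towards the robot by 25 to 45 degrees, the fork level, since the roof reaches out almost to the block.
- rest: Fixed aluminium block on which the fork lies. Origin on the bench, straight below the fork's origin when that is in place; x as the fork's x. Flat top 128 mm high, 56 mm wide, x = -22 to -74 mm; two pins 8 mm thick and 12 mm high stand on it at x = -62 mm, y = +-19 mm, the fork's bar lies between them. It and the stand may change places from run to run.
- rest_top (a point): Where the fork's origin is when the fork lies in its place: 128 mm above the rest's origin.
- holder: Loose aluminium specimen holder, 0.06 kg, round about z. Origin: centre of its small lower end; z up. Taper from 18 mm diameter at z = 0 to 32 mm at z = 20 mm, neck of 31 mm up to z = 34 mm, flange of 60 mm, z = 34 to 38 mm, on it a low rim to z = 41 mm round a recess of 34 mm. The fork lifts it by the underside of the flange, with the neck in the slot.
- specimen: Loose black round specimen puck, 30 mm diameter, 18 mm high, 0.02 kg, standing in the holder's recess. Origin: centre of its underside, 38 mm above the holder's origin.
- stand: Fixed open stand in which the holder starts: round foot of 80 mm, post of 36 mm and on it a funnel-shaped steel taper seat of 41 mm outside diameter, mouth 130 mm above the bench. Origin on the bench on the axis. The holder's taper sits in it up to z = 21 mm, so that 13 mm of neck are free between the mouth and the flange.
- station: Fixed viewing station: white instrument body 154 x 156 mm, 92 mm high, on it a hood with back wall, clear sides 145 mm apart, grey roof, open only on its -x side, to the robot. Origin on the bench, on the axis of its taper seat (as the stand's, mouth 130 mm high). Roof 238 to 252 mm high, x = -92 to +62 mm; a 32 mm lens barrel over the seat reaches down to 228 mm.
- station_home (a point): Where the holder's origin is when it is fully home in the station's seat: on the axis, 109 mm above the bench; axes as the station's.
There are look-alikes about, which are no part of the job. What is shaped like the stand but red is not meant.

How it is judged:
On the way, in this order (a step that is already met when the one before it is completed fails the run):
1. the holder is lifted clear of the stand on the fork (z of holder in the frame of stand above 0.125 m and contact force between holder and fork above 0.1 N and contact force between holder and stand below 0.05 N), for 0.2 s.
2. the holder sits in the station's seat (horizontal distance between holder and station_home below 0.003 m and z of holder in the frame of station_home below 0.003 m and contact force between holder and fork below 0.05 N), for 0.2 s.
At the end, for the whole second after the job is handed in: The holder is fully home in the station's seat (within 3 mm sideways and in height, upright within 3.4 degrees), the specimen stands in its recess (within 4 mm of its axis, flat down), and the fork lies at rest on its rest, level within 3.4 degrees and within 20 mm of its place (horizontal distance between holder and station_home below 0.003 m and z of holder in the frame of station_home below 0.003 m and angle between each of holder, fork's own z axis and vertical below 0.06 rad and horizontal distance between specimen and holder below 0.004 m and z of specimen in the frame of holder below 0.0405 m and angle between specimen's own z axis and vertical below 0.08 rad and horizontal distance between fork and rest_top below 0.02 m and z of fork in the frame of rest_top between -0.004 and 0.004 m and contact force between fork and rest above 0.1 N and linear speed of each of holder, fork below 0.02 m/s); the robot touches nothing.
It fails at once if the gripper or arm touches the holder (contact force between any of the arm, the fingers and holder above 0.3 N).
It fails at once if the gripper or arm touches the specimen (contact force between any of the arm, the fingers and specimen above 0.3 N).
It fails at once if the holder is tilted by more than 15 degrees (angle between holder's own z axis and vertical above 0.26 rad).
It also fails if it takes over 67 s, if anything falls off the work surface, if the arm or the gripper's body presses on something with over 40 N, if the wrist force passes 120 N, or if a joint passes its speed limit or range.

### The arm

A 6-joint arm with a two-finger parallel gripper is mounted at the origin on a cart in front of the work surface, level with it; the furniture and walls round the work are solid. World frame = base frame: x ahead of the robot, y to its left, z up, the work surface at z = 0. Lengths are in m, angles in rad, forces in N, time in s.
With the tool pointing down it reaches from about 0.35 to 0.875 m from the base axis. Payload 4.2 kg.
Tool frame: the origin (TCP) lies on the centre line of the jaws, within the pads' length; the fingertips stand ctrl.finger_overhang ahead of it and the grasp point (between the pads) lies 3 mm ahead of it (ctrl.finger_overhang is the distance from the TCP to the fingertips, in m); z points along the fingers, y is the line along which they close (so a half turn about z gives the same grasp; the last joint's range is limited). The gripper opens to 87 mm and grips with 3 to 60 N. Pads are 19 mm wide; open, the fingers measure 117 mm over their backs; the gripper's body (75 mm by 190 mm) begins 51 mm behind the grasp point.
Start: joints at [-0.963, 0.385, 0.008, 0, -1.194, -0.259], TCP at [0.214, -0.587, 0.245] pointing down, gripper open.
Joint ranges: [-3.14, 3.14], [-1.21, 2.06], [-1.07, 1.41], [-3.16, 2.05], [-2.99, -0.16], [-3.1, 3.1]. Speed limits (rad/s): [2.79, 2.79, 3.14, 3.14, 3.14, 3.14].

### API

Orientations are given as [roll, pitch, yaw] about the fixed x, y, z axes, in that order (R = Rz(yaw) Ry(pitch) Rx(roll)).
In Python, from rig import readout, eyes, job, finder, ctrl gives the robot as it stands.
- The arm moves only by the tool jog_arm, never from a script. Its argument "rows" is a list of rows, each an object of numbers: "tx", "ty", "tz": the shift along the world's x, y, z in cm; "wx", "wy", "wz": the turn, a rotation vector about the world's x, y, z in degrees; "claw": the finger opening in cm, from 0 to 8.7. In form: [{"tx": .., "ty": .., "tz": .., "wx": .., "wy": .., "wz": .., "claw": ..}, ...]. A call has 1 to 12 rows; each row is the pose to reach, as a shift and turn from the pose commanded when the call began; what a row does not reach only later rows make up. A row lasts 1/8 s, in which the tool goes at most 62.5 mm and 10.7 degrees, less where a joint would pass 70% of its speed; a pose out of reach is approached as far as the arm can. A call with a gripper value outside its range is refused whole. The fingers move at their own pace and stop on an object; "force" is the grip in N (left out, the last holds). Time passes only in rows, so rows that repeat a pose let the fingers close. It gives the time, the measured TCP pose, the force, the opening and the grip force at its end, in the units of the state.
- readout.sense(): the state, without advancing time (a new reading comes with each control period).
- eyes.grab_frame(name): name is "side" or "top"; returns a dict with "img" (480x640x3 uint8, red, green, blue), "camera_matrix" (3x3 intrinsics, pixels), "R" (3x3) and "t" (3): a world point X has camera coordinates R X + t. Camera axes: x right, y down, z forward; pixel columns grow to the right and rows downward; lengths in m; the calibration is good to about 2 mm. A picture is of the moment at which its call begins. There is no depth.
- job.close_job(): hands the job in; it is judged then, once.
Trained networks look in a picture, given as the dict that the camera call returned (one of the last four; its "shot" number tells which), for a name from the list of things; names that differ only in an ending like _2 or _b are one class to them, and where a whole thing is asked for, a point or a joint stands for the part that bears it (a point fixed in the world has none). Each returns a list of dicts, best first, with "conf" (0 to 1); they miss things now and then, are a little off and sometimes report something else, mostly with a low value. They report only what shows in the picture. A call takes as long as a camera call. They do not tell look-alikes from the thing itself.
- finder.spot_in(label, picture): "point" ([x, y, z] in m, in the coordinates of the camera as it stood for that picture, good to about 4 mm: the middle of the surface that is visible of it).
- finder.regions_of(label, picture): "pixels" (480x640 bool, what is visible of it).
The state is a dict: "t": time; "qpos": joint angles; "dq": joint speeds; "joint_efforts": joint torques, N m; "tcp_pos": TCP position; "orientation": TCP orientation; "force": force on the tool from outside, world axes, zero at the start; "moment": the same for the moment, N m; "gripper_width": finger opening in m; "gripper_force": force on a finger pad.
Only numpy, scipy, OpenCV 4.12 (cv2) and the standard library are available. Lean on these libraries where they do the work, as an engineer would, in place of code of your own. Each camera call takes 0.05 s, during which the arm holds its last target. There are 200 camera calls.

## Working session

There is one attempt and no reset: what is moved stays moved. The work goes in short steps, Python scripts to look and compute and a tool call to move; the robot and the scene stay as the last step left them, time stands still between calls to the robot, and variables do not carry over. Pictures are saved under pics/ and viewed, at most 10 in all, crops included, and the job is handed in when it is done.

Besides the shell and the picture viewer there is one more tool, called after "Request:" as name(argument=value, ...) on one line, values as JSON. jog_arm: Moves the arm, as the interface text tells. Its arguments: {"type":"object","properties":{"rows":{"type":"array","items":{"type":"object","properties":{"tx":{"type":"number"},"ty":{"type":"number"},"tz":{"type":"number"},"wx":{"type":"number"},"wy":{"type":"number"},"wz":{"type":"number"},"claw":{"type":"number"}}}},"force":{"type":"number"}},"required":["rows"]}

```bash
ls; mkdir -p pics; cat > h.py <<'E'
import numpy as np, cv2
from rig import readout, eyes, job, finder, ctrl
def w(p,c): return c["R"].T@(np.array(p)-c["t"])
def ray(u,v,c,z):
    d=c["R"].T@np.linalg.inv(c["camera_matrix"])@[u,v,1]; o=-c["R"].T@c["t"]
    return o+d*(z-o[2])/d[2]
def proj(X,c):
    p=c["camera_matrix"]@(c["R"]@np.array(X)+c["t"]); return p[:2]/p[2]
E
python3 - <<'E'
from h import *
s=readout.sense(); print(s, ctrl.finger_overhang)
for n in ("side","top"):
    c=eyes.grab_frame(n); cv2.imwrite(f"pics/{n}0.png",c["img"][:,:,::-1])
    print(n,"cam at",-c["R"].T@c["t"])
    for l in ("fork","fork_grip","rest","holder","specimen","stand","station"):
        print(l,[(round(d["conf"],2),w(d["point"],c).round(3).tolist()) for d in finder.spot_in(l,c)[:3]])
E
```

```text
pics
{'t': 0.0, 'qpos': array([-9.63406995e-01,  3.85570718e-01,  6.65171405e-03, -5.16090167e-04,
       -1.19399757e+00, -2.58602911e-01]), 'dq': array([0.00130482, 0.00104988, 0.0009086 , 0.0005453 , 0.00156879,
       0.00070065]), 'joint_efforts': array([-3.27401858e-05, -3.90666425e+01,  1.87397325e+01,  4.21982199e+00,
        1.08785997e-02, -2.15432797e-04]), 'tcp_pos': array([ 0.21343984, -0.58684521,  0.2434586 ]), 'orientation': array([ 3.13942024e+00, -7.86856415e-05, -2.79299655e+00]), 'force': array([-0.59480684,  0.14420704,  0.35928023]), 'moment': array([ 0.0147931 ,  0.01122295, -0.0199234 ]), 'gripper_force': 0.0, 'gripper_width': 0.08701483650348886} 0.022
side cam at [0.02415445 0.52044642 0.57149579]
fork [(0.82, [0.575, 0.02, 0.133]), (0.66, [0.565, 0.251, 0.151])]
fork_grip [(0.56, [0.569, 0.018, 0.131])]
rest [(0.97, [0.552, 0.043, 0.062])]
holder [(0.7, [0.566, 0.25, 0.149]), (0.53, [0.573, 0.019, 0.135])]
specimen [(0.89, [0.568, 0.249, 0.163])]
stand [(0.69, [0.567, 0.254, 0.03]), (0.64, [0.719, -0.013, 0.046])]
station [(0.65, [0.631, -0.177, 0.147])]
top cam at [ 0.24532593 -0.16039416  1.11905599]
fork [(0.71, [0.577, 0.241, 0.162])]
fork_grip [(0.95, [0.586, 0.016, 0.133])]
rest [(0.69, [0.554, 0.012, 0.072])]
holder [(0.75, [0.574, 0.237, 0.147])]
specimen [(0.48, [0.579, 0.242, 0.164]), (0.3, [0.623, -0.195, 0.25])]
stand [(0.8, [0.568, 0.229, 0.011]), (0.76, [0.718, -0.028, 0.018])]
station [(0.75, [0.625, -0.198, 0.247]), (0.72, [0.567, 0.232, 0.014])]
```

View pics/top0.png

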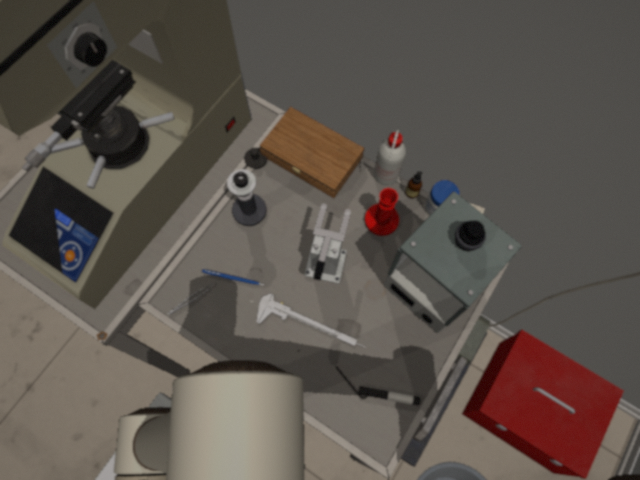

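View pics/side0.png

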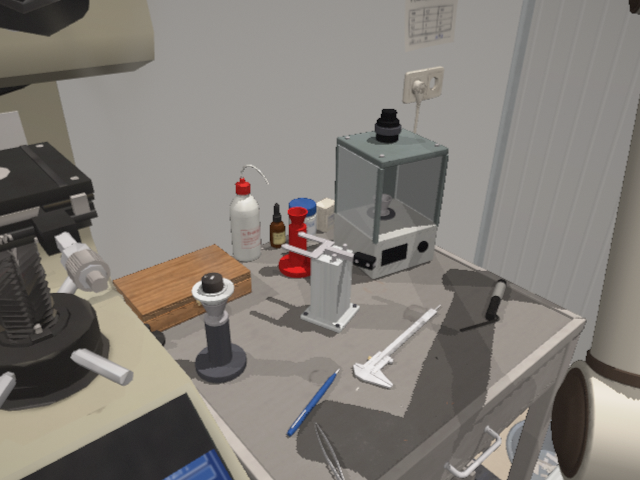

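```bash
cat >> h.py <<'E'
from scipy.optimize import minimize
def box(x0,x1,y0,y1,z0,z1): return np.array([[x,y,z] for x in(x0,x1) for y in(y0,y1) for z in(z0,z1)])/1000.
def cyl(*rz):
    a=np.linspace(0,2*np.pi,40); return np.vstack([np.c_[r*np.cos(a),r*np.sin(a),0*a+z] for r,z in rz])/1000.
M={"fork":[box(-19.5,36,19.5,31.5,0,4),box(-19.5,36,-31.5,-19.5,0,4),box(-35,-19.5,-31.5,31.5,0,4),box(-90,-35,-6,6,0,10),box(-126,-90,-8,8,-4,16)],
"fork_grip":[box(-126,-90,-8,8,-4,16)],
"holder":[cyl((15.5,21),(15.5,34)),cyl((30,34),(30,38)),cyl((25,38),(25,41))],
"specimen":[cyl((15,3),(15,18))],
"stand":[cyl((40,0),(40,8)),cyl((18,8),(18,100)),cyl((20.5,110),(20.5,130))],
"station":[box(-92,62,-78,78,0,92),box(-92,62,-74,74,238,252)]}
def sil(l,p,c,S=4,o=(0,0)):
    im=np.zeros((480*S,640*S),np.uint8); cs,sn=np.cos(p[3]),np.sin(p[3])
    for m in M[l]:
        X=m@np.array([[cs,sn,0],[-sn,cs,0],[0,0,1]])+np.array(p[:3])
        q=np.array([proj(x,c) for x in X])
        cv2.fillConvexPoly(im,cv2.convexHull(((q+.5)*S-.5).round().astype(np.int32)),1)
    return im.astype(bool)
E
python3 - <<'E'
from h import *
C={n:eyes.grab_frame(n) for n in("side","top")}
G={"fork":(.575,.02,.128),"fork_grip":(.64,.02,.128),"specimen":(.57,.245,.147),"holder":(.57,.245,.109),"station":(.63,-.19,0)}
np.save("C.npy",C,allow_pickle=True)
for n,c in C.items():
    for l,g in G.items():
        best=None
        rs=finder.regions_of(l,c)
        for d in rs[:3]:
            m=d["pixels"]; v,u=np.nonzero(m); 
            ((cx,cy),(a,b),th)=cv2.minAreaRect(np.c_[u,v].astype(np.float32))
            print(n,l,round(d["conf"],2),m.sum(),"cent",u.mean().round(1),v.mean().round(1),"bbox",u.min(),u.max(),v.min(),v.max(),"w",ray(u.mean(),v.mean(),c,g[2]+.01).round(3))
            np.save(f"m_{n}_{l}_{round(d['conf']*100)}.npy",m)
c=C["top"];s=C["side"]
a=cv2.resize(c["img"][165:335,220:530],None,fx=2.58,fy=2.58,interpolation=cv2.INTER_CUBIC)
cv2.imwrite("pics/t1.png",a[:,:,::-1])
a=cv2.resize(s["img"][100:340,180:460],None,fx=2.5,fy=2.5,interpolation=cv2.INTER_CUBIC)
cv2.imwrite("pics/s1.png",a[:,:,::-1])
E
ls *.npy
```

```text
side fork 0.64 1122 cent 332.3 252.2 bbox 283 375 232 270 w [0.56  0.033 0.138]
side fork_grip 0.62 1022 cent 333.3 252.0 bbox 282 376 232 269 w [0.56  0.031 0.138]
side specimen 0.66 382 cent 212.4 282.6 bbox 202 223 273 292 w [0.581 0.242 0.157]
side holder 0.8 507 cent 213.7 293.6 bbox 193 234 279 304 w [0.605 0.23  0.119]
side station 0.56 14063 cent 389.2 194.6 bbox 334 448 109 277 w [ 0.845 -0.424  0.01 ]
top fork 0.71 712 cent 327.2 237.5 bbox 314 349 204 278 w [0.577 0.028 0.138]
top fork_grip 0.91 856 cent 326.6 238.3 bbox 313 349 203 279 w [0.575 0.028 0.138]
top specimen 0.79 227 cent 240.4 179.5 bbox 233 248 171 188 w [0.58  0.242 0.157]
top specimen 0.29 870 cent 326.8 238.3 bbox 313 349 203 279 w [0.569 0.024 0.157]
top holder 0.65 446 cent 241.1 183.8 bbox 226 255 169 195 w [0.585 0.251 0.119]
top station 0.8 10468 cent 448.2 261.9 bbox 384 520 192 332 w [ 0.72  -0.205  0.01 ]
top station 0.57 1047 cent 326.7 259.4 bbox 305 345 236 282 w [0.576 0.025 0.01 ]
C.npy
m_side_fork_64.npy
m_side_fork_grip_62.npy
m_side_holder_80.npy
m_side_specimen_66.npy
m_side_station_56.npy
m_top_fork_71.npy
m_top_fork_grip_91.npy
m_top_holder_65.npy
m_top_specimen_29.npy
m_top_specimen_79.npy
m_top_station_57.npy
m_top_station_80.npy
```

View pics/t1.png

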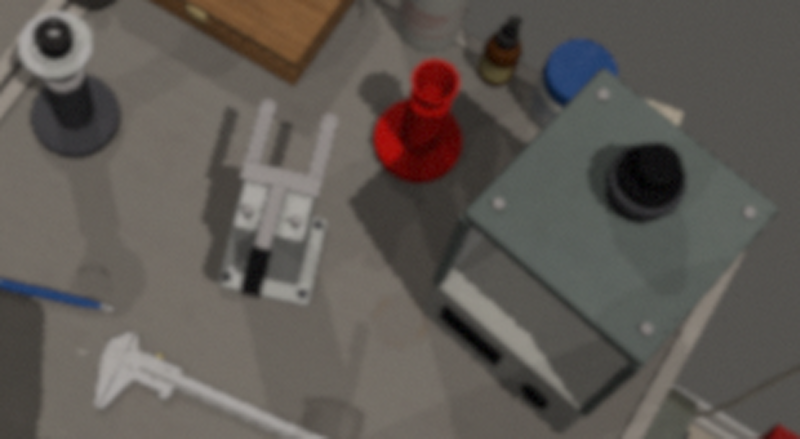

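View pics/s1.png

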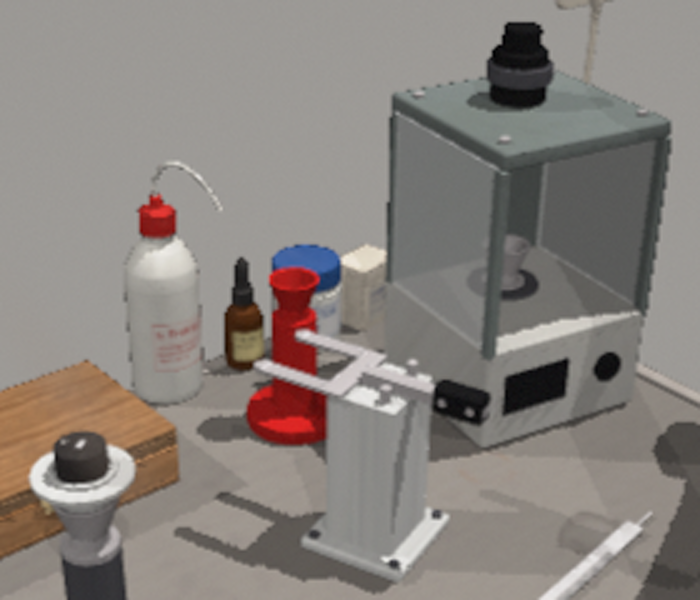

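```bash
python3 - <<'E'
from h import *
C=np.load("C.npy",allow_pickle=True).item(); t,s=C["top"],C["side"]
def fit(l,g,masks,yaw):
    def cost(q):
        p=[q[0],q[1],g[2],q[2] if yaw else 0]; f=0
        for n,m in masks:
            S=sil(l,p,C[n]); mm=np.kron(m,np.ones((4,4),bool)); f+=1-(S&mm).sum()/(S|mm).sum()
        return f
    x0=[g[0],g[1],g[3]] if yaw else g[:2]
    sx=np.array([x0]+[np.add(x0,d) for d in (np.eye(3)*[.008,.008,.1] if yaw else np.eye(2)*.008)])
    r=minimize(cost,x0,method="Nelder-Mead",options=dict(initial_simplex=sx,xatol=2e-4,fatol=1e-3,maxiter=60)); return r.x.round(4),round(r.fun,3)
L=lambda f:np.load(f"m_{f}.npy")
a,b=("top",L("top_fork_grip_91")),("side",L("side_fork_grip_62"))
# rough yaw: tips vs grip
gp=np.mean([ray(220+262/2.58,165+270/2.58,t,.14)],0); print("grip",gp)
tips=[ray(220+u/2.58,165+v/2.58,t,.132) for u,v in((267,102),(330,116))]; print("tips",tips)
mt=np.mean(tips,0); d=mt-gp; y0=np.arctan2(d[1],d[0]); o=mt-.036*np.array([np.cos(y0),np.sin(y0),0]); print(o,y0)
for ms in([a],[b],[a,b]): print("fork",fit("fork",[o[0],o[1],.128,y0],ms,1))
for l,z in(("specimen",.147),("holder",.109)):
    a=("top",L("top_specimen_79" if l=="specimen" else "top_holder_65")); b=("side",L("side_specimen_66" if l=="specimen" else "side_holder_80"))
    for ms in([a],[b],[a,b]): print(l,fit(l,[.575,.243,z],ms,0))
print("top roof",*[ray(220+u/2.58,165+v/2.58,t,.252).round(4) for u,v in((470,213),(605,72),(775,210),(637,367))])
print("side roof",*[ray(180+u/2.5,100+v/2.5,s,.252).round(4) for u,v in((393,97),(505,158),(670,125),(565,75))])
print("seat side",ray(180+510/2.5,100+243/2.5,s,.13))
print("side holder flange c",ray(180+83/2.5,100+473/2.5,s,.149), "foot top",ray(220+77/2.58,165+115/2.58,t,.005))
for nm,z in (("red",.13),):print()
E
```

```text
grip [5.13478375e-01 1.28587101e-04 1.40000000e-01]
tips [array([0.63604691, 0.07520684, 0.132     ]), array([0.65346873, 0.02652371, 0.132     ])]
[0.61117838 0.03788754 0.132     ] 0.3687958672792893
fork (array([0.613 , 0.0414, 0.3302]), np.float64(0.104))
fork (array([0.615 , 0.0399, 0.326 ]), np.float64(0.159))
fork (array([0.614 , 0.0411, 0.3265]), np.float64(0.296))
specimen (array([0.5795, 0.242 ]), np.float64(0.089))
specimen (array([0.5806, 0.2424]), np.float64(0.053))
specimen (array([0.58  , 0.2425]), np.float64(0.156))
holder (array([0.5795, 0.2431]), np.float64(0.316))
holder (array([0.5801, 0.2424]), np.float64(0.452))
holder (array([0.5793, 0.2433]), np.float64(0.773))
top roof [ 0.5951 -0.1146  0.252 ] [ 0.7407 -0.1414  0.252 ] [ 0.7121 -0.2881  0.252 ] [ 0.5622 -0.26    0.252 ]
side roof [ 0.7341 -0.1301  0.252 ] [ 0.589  -0.1036  0.252 ] [ 0.5598 -0.2487  0.252 ] [ 0.6888 -0.2787  0.252 ]
seat side [ 0.66791702 -0.20481415  0.13      ]
side holder flange c [0.57662514 0.24451453 0.149     ] foot top [0.58132132 0.24123314 0.005     ]
```

```bash
cat >> h.py <<'E'
from scipy.spatial.transform import Rotation as Ro
def toolR(yaw,th=35):  # fork yaw, lean back deg
    return Ro.from_euler("z",yaw)*Ro.from_euler("y",-np.radians(th))*Ro.from_euler("xyz",[np.pi,0,np.pi],)
def tgt(O,yaw,th=35,back=0):
    "tcp pose for fork origin O; back = retreat along tool"
    R=toolR(yaw,th); tz=R.apply([0,0,1]); G=np.array(O)+Ro.from_euler("z",yaw).apply([-.108,0,.006])
    return G-(.003+back)*tz,R
def delta(P,R,P0,R0):
    return ((P-P0)*100).round(2).tolist(),(np.degrees((R*R0.inv()).as_rotvec())).round(2).tolist()
def cur():
    s=readout.sense(); return s["tcp_pos"],Ro.from_euler("xyz",s["orientation"])
E
python3 - <<'E'
from h import *
P0,R0=cur(); O=[.614,.041,.128]
print(R0.as_matrix().round(2), toolR(.327,0).as_matrix().round(2), toolR(.327).as_matrix().round(2))
for b,dz in((.09,.08),(.09,0),(0,0)):
    P,R=tgt(O,.327,35,b); P=P+[0,0,dz]; print(P.round(4),delta(P,R,P0,R0))
C=np.load("C.npy",allow_pickle=True).item(); t=C["top"]
for z in(.0,.2,.4): print(z,[ray(u,v,t,z).round(3).tolist()[:2] for u,v in((250,115),(95,305),(205,0))])
E
```

```text
[[-0.94 -0.34 -0.  ]
 [-0.34  0.94  0.  ]
 [ 0.    0.   -1.  ]] [[-0.95 -0.32 -0.  ]
 [-0.32  0.95  0.  ]
 [-0.    0.   -1.  ]] [[-0.78 -0.32  0.54]
 [-0.26  0.95  0.18]
 [-0.57  0.   -0.82]]
[ 0.4612 -0.0108  0.2902] ([24.76, 57.65, 4.56], [11.6, -33.02, -1.21])
[ 0.4612 -0.0108  0.2102] ([24.76, 57.65, -3.44], [11.6, -33.02, -1.21])
[0.5101 0.0058 0.1365] ([29.65, 59.31, -10.81], [11.6, -33.02, -1.21])
0.0 [[0.794, 0.395], [0.213, 0.39], [1.028, 0.717]]
0.2 [[0.696, 0.296], [0.219, 0.292], [0.888, 0.56]]
0.4 [[0.598, 0.197], [0.225, 0.194], [0.748, 0.404]]
```

Request:
jog_arm(rows=[{"tx":3,"ty":5,"tz":5},{"tx":6,"ty":11,"tz":8},{"tx":8,"ty":17,"tz":8,"wx":2,"wy":-5},{"tx":10,"ty":23,"tz":8,"wx":4,"wy":-11},{"tx":13,"ty":29,"tz":8,"wx":6,"wy":-17},{"tx":16,"ty":35,"tz":8,"wx":8,"wy":-23},{"tx":18.5,"ty":41,"tz":8,"wx":10,"wy":-28},{"tx":21,"ty":47,"tz":7,"wx":11.6,"wy":-33,"wz":-1.2},{"tx":23,"ty":52,"tz":6,"wx":11.6,"wy":-33,"wz":-1.2},{"tx":24.8,"ty":57.6,"tz":4.6,"wx":11.6,"wy":-33,"wz":-1.2},{"tx":24.8,"ty":57.6,"tz":1,"wx":11.6,"wy":-33,"wz":-1.2},{"tx":24.8,"ty":57.6,"tz":-3.4,"wx":11.6,"wy":-33,"wz":-1.2}])

```text
invalid input
```

```bash
python3 - <<'E'
from h import *
P0,R0=cur(); print(P0,readout.sense()["qpos"])
c=eyes.grab_frame("side"); im=c["img"]
P,R=tgt([.614,.041,.128],.327); print(P,delta(P,R,P0,R0))
cv2.imwrite("pics/s2.png",cv2.resize(im[140:340,240:490],None,fx=2.5,fy=2.5)[:,:,::-1])
E
```

```text
[ 0.21360952 -0.58732592  0.24453857] [-9.63404235e-01  3.84703205e-01  7.87536683e-03  6.40364586e-07
 -1.19401700e+00 -2.58605007e-01]
[0.51009335 0.00575732 0.13645746] ([29.65, 59.31, -10.81], [11.6, -33.02, -1.21])
```

View pics/s2.png

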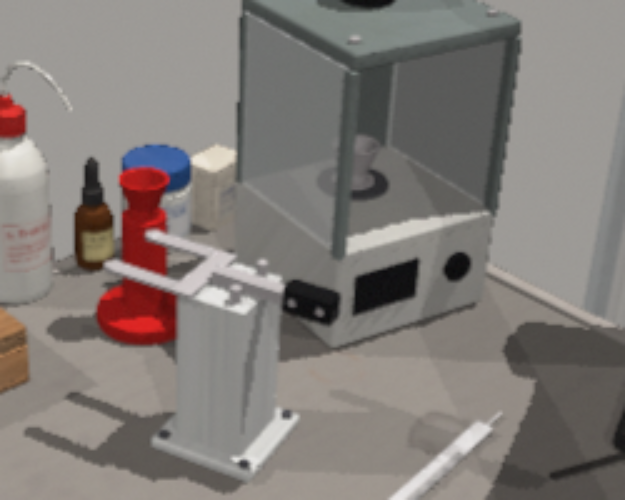

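Request:
jog_arm(rows=[{"tx":3,"ty":5,"tz":5,"wx":0,"wy":0,"wz":0,"claw":8.7},{"tx":6,"ty":11,"tz":8,"wx":0,"wy":0,"wz":0,"claw":8.7},{"tx":8,"ty":17,"tz":8,"wx":2,"wy":-5,"wz":0,"claw":8.7},{"tx":10,"ty":23,"tz":8,"wx":4,"wy":-11,"wz":0,"claw":8.7},{"tx":13,"ty":29,"tz":8,"wx":6,"wy":-17,"wz":0,"claw":8.7},{"tx":16,"ty":35,"tz":8,"wx":8,"wy":-23,"wz":0,"claw":8.7},{"tx":18.5,"ty":41,"tz":8,"wx":10,"wy":-28,"wz":0,"claw":8.7},{"tx":21,"ty":47,"tz":7,"wx":11.6,"wy":-33,"wz":-1.2,"claw":8.7},{"tx":23,"ty":52,"tz":6,"wx":11.6,"wy":-33,"wz":-1.2,"claw":8.7},{"tx":24.8,"ty":57.6,"tz":4.6,"wx":11.6,"wy":-33,"wz":-1.2,"claw":8.7},{"tx":24.8,"ty":57.6,"tz":1,"wx":11.6,"wy":-33,"wz":-1.2,"claw":8.7},{"tx":24.8,"ty":57.6,"tz":-3.4,"wx":11.6,"wy":-33,"wz":-1.2,"claw":8.7}], force=50)

```text
t: 2.95
tcp_pos: [0.4617, -0.0083, 0.2103]
orientation: [-3.141, 0.613, -2.807]
force: [-0.2, 0.2, -0.8]
gripper_width: 0.0867
gripper_force: 0.0
```

```bash
python3 - <<'E'
from h import *
P0,R0=cur(); print(P0,readout.sense()["qpos"],readout.sense()["t"])
P,R=tgt([.614,.041,.128],.327); print(P,delta(P,R,P0,R0))
E
```

```text
[ 0.46166805 -0.00834408  0.21028643] [ 0.33650493 -0.08055155 -0.81173816  0.0081249  -0.2267486  -1.58040588] 2.95
[0.51009335 0.00575732 0.13645746] ([4.84, 1.41, -7.38], [-0.01, 0.12, -0.41])
```

Request:
jog_arm(rows=[{"tx":0.9,"ty":0.4,"tz":0.6,"wx":-2.2,"wy":6.6,"wz":-0.3,"claw":8.0},{"tx":2.2,"ty":0.8,"tz":-2,"wx":-2.2,"wy":6.6,"wz":-0.3,"claw":8.0},{"tx":3.5,"ty":1.2,"tz":-4.7,"wx":-2.2,"wy":6.6,"wz":-0.3,"claw":8.0},{"tx":4.4,"ty":1.5,"tz":-6.4,"wx":-2.2,"wy":6.6,"wz":-0.3,"claw":8.0},{"tx":4.9,"ty":1.7,"tz":-7.4,"wx":-2.2,"wy":6.6,"wz":-0.3,"claw":8.0},{"tx":4.9,"ty":1.7,"tz":-7.4,"wx":-2.2,"wy":6.6,"wz":-0.3,"claw":8.0},{"tx":4.9,"ty":1.7,"tz":-7.4,"wx":-2.2,"wy":6.6,"wz":-0.3,"claw":8.0}])

```text
t: 3.82
tcp_pos: [0.5108, 0.0057, 0.1373]
orientation: [3.141, 0.49, -2.82]
force: [0.6, 0.1, 0.2]
gripper_width: 0.0802
gripper_force: 0.0
```

```bash
python3 - <<'E'
from h import *
P0,R0=cur(); print(P0,readout.sense()["qpos"],readout.sense()["t"])
P,R=tgt([.614,.041,.128],.327,28); print(P,delta(P,R,P0,R0))
c=eyes.grab_frame("side"); im=c["img"]
cv2.imwrite("pics/s3.png",cv2.resize(im[190:310,260:420],None,fx=4,fy=4)[:,:,::-1])
E
```

```text
[0.51075071 0.00567661 0.1373196 ] [ 0.33174915  0.15713581 -0.751961    0.02545237 -0.17140264 -1.60464859] 3.825
[0.51038911 0.00585764 0.13664884] ([-0.04, 0.02, -0.07], [-0.05, 0.09, 0.29])
```

View pics/s3.png

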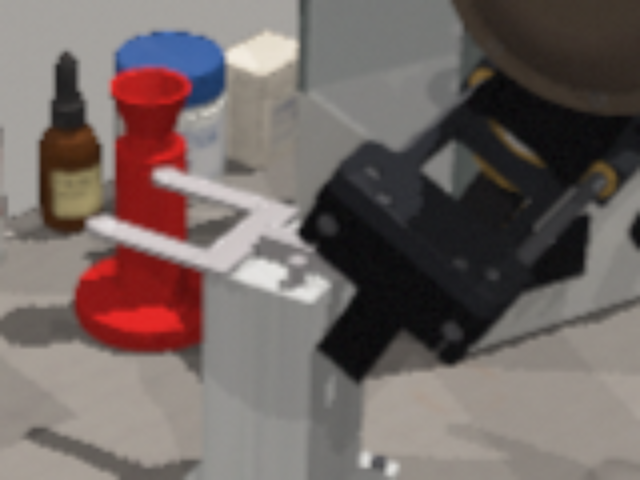

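```bash
cat > kin.py <<'E'
from h import *
from scipy.optimize import least_squares
D=[([-.9634,.3847,.0079,0,-1.194,-.2586],[.21361,-.58733,.24454]),
([.3365,-.08055,-.81174,.00812,-.22675,-1.5804],[.46167,-.00834,.21029]),
([.33175,.15714,-.75196,.02545,-.1714,-1.60465],[.51075,.00568,.13732])]
def fk(q,p):
    a,h,L1,L2,T,off,L2d=p
    R1=Ro.from_euler("z",q[0]); Rf=R1*Ro.from_euler("y",q[1]-q[2])
    w=R1.apply([a+L1*np.sin(q[1]),off,h+L1*np.cos(q[1])])+Rf.apply([L2,0,L2d])
    Rw=Rf*Ro.from_euler("x",q[3])*Ro.from_euler("y",-q[4])
    return w+Rw.apply([T,0,0]),Rw.apply([1,0,0]),Rw
r=least_squares(lambda p:np.concatenate([fk(q,p)[0]-x for q,x in D]+[(p-[0,.3,.4,.35,.2,-.16,0])*1e-3]),[0,.3,.4,.35,.2,-.16,0])
p=r.x
def ik(P,tz,q0=(0,.2,-.6,0,-.4)):
    f=lambda q:np.concatenate([(fk(q,p)[0]-P)*5,fk(q,p)[1]-tz])
    s=least_squares(f,q0,bounds=([-3.14,-1.21,-1.07,-3.16,-2.99],[3.14,2.06,1.41,2.05,-.16])); return s.x.round(2),round(s.cost,6)
if __name__=="__main__":
    print(p.round(4),r.cost)
    def show(n,O,yaw,th):
        P,R=tgt(O,yaw,th); b=min((ik(P,R.apply([0,0,1]),(np.arctan2(P[1],P[0])+.3,.2,-.6,q4,-.4)) for q4 in(0,-1.5,1.5,-3)),key=lambda b:b[1]); print(n,yaw,th,P.round(3),b[0],b[1])
    S=np.array([.667,-.204]);H=np.array([.58,.2425]); u=lambda y:np.array([np.cos(y),np.sin(y)])
    for th in(25,28):
      for b,z in((0,.139),(0,.17),(.04,.17),(.08,.17),(.13,.17),(.13,.2)):
        for y in(-.19,-.4): show(f"st b{b} z{z}",[*(S-b*u(y)),z],y,th)
      for y in(-.3,0,.3,.6,.9):
        for b in(0,.07): show(f"stand b{b}",[*(H-b*u(y)),.135],y,th)
      show("rest",[.614,.041,.128],.327,th)
E
python3 kin.py
```

```text
[ 0.0126  0.1448  0.5599  0.408   0.2745 -0.1609  0.0058] 1.4422981469717818e-06
st b0 z0.139 -0.19 25 [ 0.56  -0.183  0.148] [-0.    0.26 -0.54 -0.23 -0.35] 0.0
st b0 z0.139 -0.4 25 [ 0.566 -0.161  0.148] [ 0.1   0.26 -0.54 -0.51 -0.43] 0.0
st b0 z0.17 -0.19 25 [ 0.56  -0.183  0.179] [-0.    0.22 -0.5  -0.19 -0.43] 0.0
st b0 z0.17 -0.4 25 [ 0.566 -0.161  0.179] [ 0.1   0.22 -0.5  -0.43 -0.5 ] 0.0
st b0.04 z0.17 -0.19 25 [ 0.52  -0.176  0.179] [ 0.02  0.15 -0.59 -0.22 -0.41] 0.0
st b0.04 z0.17 -0.4 25 [ 0.53  -0.146  0.179] [ 0.15  0.15 -0.59 -0.48 -0.5 ] 0.0
st b0.08 z0.17 -0.19 25 [ 0.481 -0.168  0.179] [ 0.04  0.08 -0.67 -0.25 -0.4 ] 0.0
st b0.08 z0.17 -0.4 25 [ 0.493 -0.13   0.179] [ 0.2   0.08 -0.67 -0.52 -0.51] 0.0
st b0.13 z0.17 -0.19 25 [ 0.432 -0.159  0.179] [ 0.08 -0.01 -0.77 -0.29 -0.4 ] 0.0
st b0.13 z0.17 -0.4 25 [ 0.447 -0.111  0.179] [ 0.29 -0.01 -0.77 -0.56 -0.53] 0.0
st b0.13 z0.2 -0.19 25 [ 0.432 -0.159  0.209] [ 0.08 -0.06 -0.72 -0.24 -0.5 ] 0.0
st b0.13 z0.2 -0.4 25 [ 0.447 -0.111  0.209] [ 0.29 -0.06 -0.72 -0.48 -0.62] 0.0
stand b0 -0.3 25 [0.476 0.275 0.144] [ 1.
[... 1842 characters left out ...]
296 0.144] [ 1.24  0.22 -0.63 -0.69 -0.83] 0.0
stand b0 0 28 [0.471 0.242 0.144] [ 1.01  0.19 -0.68 -0.81 -0.58] 0.0
stand b0.07 0 28 [0.401 0.242 0.144] [ 1.19  0.1  -0.8  -0.81 -0.64] 0.0
stand b0 0.3 28 [0.475 0.21  0.144] [ 0.88  0.15 -0.74 -0.79 -0.37] 0.0
stand b0.07 0.3 28 [0.409 0.189 0.144] [ 1.01  0.02 -0.89 -0.86 -0.41] 0.0
stand b0 0.6 28 [0.49  0.181 0.144] [ 0.69  0.16 -0.73 -0.21 -0.2 ] 0.0
stand b0.07 0.6 28 [0.432 0.141 0.144] [ 0.71  0.04 -0.87 -0.29 -0.18] 0.0
stand b0 0.9 28 [0.512 0.157 0.144] [ 0.51  0.22 -0.64  0.63 -0.31] 0.0
stand b0.07 0.9 28 [0.468 0.102 0.144] [ 0.43  0.14 -0.75  0.74 -0.32] 0.0
rest 0.327 28 [0.51  0.006 0.137] [ 0.33  0.16 -0.75 -0.02 -0.17] 0.0
```

```bash
sed -i 's/-\.108,0,\.006/-.112,0,.006/; s/th=35/th=27/g' h.py; python3 - <<'E'
from h import *
P0,R0=cur()
P,R=tgt([.614,.041,.128],.327); print(P,delta(P,R,P0,R0))
E
```

```text
[0.50664506 0.00458774 0.13667302] ([-0.41, -0.11, -0.08], [-0.37, 1.05, 0.29])
```

Request:
jog_arm(rows=[{"tx":-0.4,"ty":-0.1,"tz":-0.1,"wx":-0.4,"wy":1.0,"wz":0.3,"claw":5.0},{"tx":-0.4,"ty":-0.1,"tz":-0.1,"wx":-0.4,"wy":1.0,"wz":0.3,"claw":2.5},{"tx":-0.4,"ty":-0.1,"tz":-0.1,"wx":-0.4,"wy":1.0,"wz":0.3,"claw":1.0},{"tx":-0.4,"ty":-0.1,"tz":-0.1,"wx":-0.4,"wy":1.0,"wz":0.3,"claw":1.0},{"tx":-0.4,"ty":-0.1,"tz":-0.1,"wx":-0.4,"wy":1.0,"wz":0.3,"claw":1.0},{"tx":-0.4,"ty":-0.1,"tz":-0.1,"wx":-0.4,"wy":1.0,"wz":0.3,"claw":1.0},{"tx":-0.4,"ty":-0.1,"tz":-0.1,"wx":-0.4,"wy":1.0,"wz":0.3,"claw":1.0},{"tx":-0.4,"ty":-0.1,"tz":-0.1,"wx":-0.4,"wy":1.0,"wz":0.3,"claw":1.0}], force=60)

```text
t: 4.88
tcp_pos: [0.5066, 0.0047, 0.1355]
orientation: [-3.141, 0.47, -2.814]
force: [0.3, -0.1, -0.2]
gripper_width: 0.0156
gripper_force: 60.0
```

```bash
python3 - <<'E'
from h import *
P0,R0=cur(); s=readout.sense(); print(P0,s["orientation"],s["qpos"].round(3),s["gripper_width"],s["gripper_force"],s["t"])
np.save("grasp.npy",np.r_[P0,s["orientation"]])
E
```

```text
[0.5065794  0.00465573 0.13549931] [-3.14081922  0.47018428 -2.81405831] [ 0.332  0.157 -0.745  0.013 -0.199 -1.587] 0.015575969789608205 59.99873988833315 4.875
```

```bash
cat >> h.py <<'E'
H=np.array([.58,.2425]); S=np.array([.667,-.204]); u=lambda y:np.array([np.cos(y),np.sin(y)])
F0=([.614,.041,.128],.327)
def moves(poses,start=F0):
    P0,R0=tgt(*start)
    for O,y in poses:
        P,R=tgt(O,y); print(np.round(O,3),y,delta(P,R,P0,R0))
def forknow():
    "estimated fork origin,yaw from tcp, relative to grasp"
    g=np.load("grasp.npy"); Rg=Ro.from_euler("xyz",g[3:]); P,R=cur()
    Q=R*Rg.inv(); O=P+Q.apply(np.array(F0[0])-g[:3]); x=(Q*Ro.from_euler("z",F0[1])).apply(np.eye(3))
    return O, np.arctan2(x[0][1],x[0][0]), np.degrees([x[0][2],x[1][2]])
E
python3 - <<'E'
from h import *
moves([([.614,.041,.155],.327),([*(H-.075*u(.3)),.155],.3),([*(H-.075*u(.3)),.1345],.3)])
E
```

```text
[0.614 0.041 0.155] 0.327 ([0.0, 0.0, 2.7], [0.0, 0.0, 0.0])
[0.508 0.22  0.155] 0.3 ([-10.66, 18.22, 2.7], [-0.0, -0.0, -1.55])
[0.508 0.22  0.134] 0.3 ([-10.66, 18.22, 0.65], [-0.0, -0.0, -1.55])
```

Request:
jog_arm(rows=[{"tx":0,"ty":0,"tz":1.0,"wx":0,"wy":0,"wz":0,"claw":1.0},{"tx":0,"ty":0,"tz":2.7,"wx":0,"wy":0,"wz":0,"claw":1.0},{"tx":-2.5,"ty":0.5,"tz":2.7,"wx":0,"wy":0,"wz":0,"claw":1.0},{"tx":-5.5,"ty":2,"tz":2.7,"wx":0,"wy":0,"wz":0,"claw":1.0},{"tx":-8.5,"ty":5,"tz":2.7,"wx":0,"wy":0,"wz":-0.5,"claw":1.0},{"tx":-10,"ty":9,"tz":2.7,"wx":0,"wy":0,"wz":-1,"claw":1.0},{"tx":-10.7,"ty":13,"tz":2.7,"wx":0,"wy":0,"wz":-1.5,"claw":1.0},{"tx":-10.7,"ty":16.5,"tz":2.0,"wx":0,"wy":0,"wz":-1.5,"claw":1.0},{"tx":-10.7,"ty":18.2,"tz":1.2,"wx":0,"wy":0,"wz":-1.5,"claw":1.0},{"tx":-10.7,"ty":18.2,"tz":0.7,"wx":0,"wy":0,"wz":-1.5,"claw":1.0},{"tx":-10.7,"ty":18.2,"tz":0.7,"wx":0,"wy":0,"wz":-1.5,"claw":1.0},{"tx":-10.7,"ty":18.2,"tz":0.7,"wx":0,"wy":0,"wz":-1.5,"claw":1.0}])

```text
t: 6.38
tcp_pos: [0.4193, 0.1911, 0.1629]
orientation: [3.132, 0.44, -2.841]
force: [-0.0, -0.7, -0.3]
gripper_width: 0.0155
gripper_force: 60.0
```

```bash
python3 - <<'E'
from h import *
print(forknow(),readout.sense()["qpos"].round(2))
O,y,_=forknow()
c=eyes.grab_frame("side"); im=c["img"][:,:,::-1].copy()
x0,y0,k=130,200,5
cr=cv2.resize(im[y0:y0+110,x0:x0+150],None,fx=k,fy=k,interpolation=cv2.INTER_CUBIC)
def pt(X): q=(proj(X,c)+.5-[x0,y0])*k; return tuple(int(v) for v in q)
def rec(X,col):
    n=len(X)
    for i in range(n): cv2.line(cr,pt(X[i]),pt(X[(i+1)%n]),col,1)
R=Ro.from_euler("z",y)
rec([O+R.apply(np.array(v)/1000) for v in((36,31.5,4),(-35,31.5,4),(-35,-31.5,4),(36,-31.5,4),(36,-19.5,4),(-19.5,-19.5,4),(-19.5,19.5,4),(36,19.5,4))],(0,255,0))
a=np.linspace(0,6.28,40)
rec([[H[0]+.03*np.cos(t),H[1]+.03*np.sin(t),.143] for t in a],(0,0,255))
rec([[H[0]+.0205*np.cos(t),H[1]+.0205*np.sin(t),.13] for t in a],(255,0,0))
cv2.imwrite("pics/s4.png",cr)
E
```

```text
(array([0.52723211, 0.22495932, 0.15205866]), np.float64(0.30450795610714326), array([-1.70460823,  0.53670006])) [ 0.67  0.01 -1.07  1.13 -0.16 -3.03]
```

View pics/s4.png

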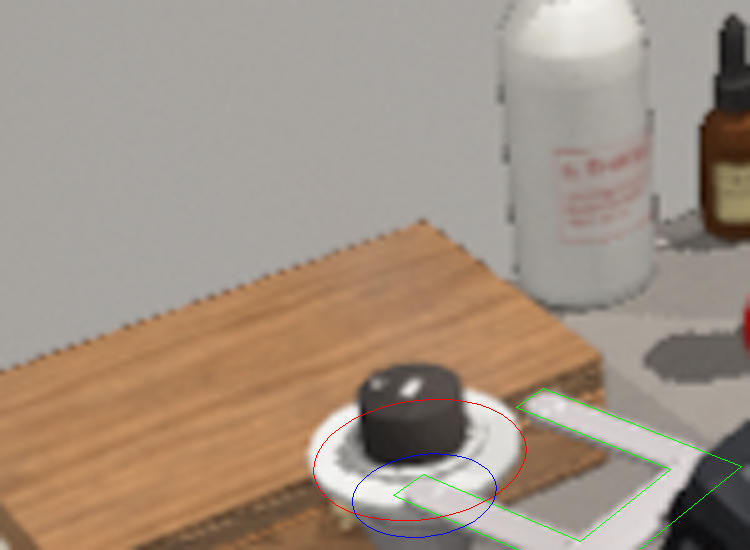

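```bash
cat >> kin.py <<'E'
def chain(wp,q,th=27,n=12,every=6):
    for (O0,y0),(O1,y1) in zip(wp,wp[1:]):
        for i in range(1,n+1):
            f=i/n; P,R=tgt(np.array(O0)*(1-f)+np.array(O1)*f,y0*(1-f)+y1*f,th); tz=R.apply([0,0,1])
            q1,c=ik(P,tz,np.clip(q,[-3.1,-1.2,-1.06,-3.1,-2.9],[3.1,2,1.4,2,-.165])); dq=np.abs(q1-q).max(); q=q1
            if i%every==0 or dq>.4 or c>1e-5: print(np.round(tgt(np.array(O0)*(1-f)+np.array(O1)*f,y0)[0],3),q,c,"dq",round(dq,2))
        print("--",O1,y1)
    return q
E
python3 - <<'E'
from kin import *
O,y,_=forknow(); q=readout.sense()["qpos"][:5]
B=H-.075*u(.3)
wp=[(O,y),([.527,.225,.20],.305),([.58,.12,.2],.3),([.60,.06,.2],.1),([.55,.1,.2],-.1),([.50,.2,.2],0),([*B,.2],.3),([*B,.1345],.3),([*H,.1345],.3)]
chain(wp,q)
moves(wp[1:],(wp[0][0],wp[0][1]))
E
```

```text
[0.419 0.191 0.165] [ 0.97  0.   -0.82 -0.68 -0.46] 0.0 dq 1.81
[0.419 0.191 0.185] [ 0.97 -0.03 -0.79 -0.61 -0.51] 0.0 dq 0.01
[0.419 0.191 0.209] [ 0.97 -0.07 -0.74 -0.53 -0.58] 0.0 dq 0.02
-- [0.527, 0.225, 0.2] 0.305
[0.445 0.138 0.209] [ 0.79 -0.06 -0.73 -0.45 -0.52] 0.0 dq 0.03
[0.472 0.086 0.209] [ 0.61 -0.03 -0.71 -0.32 -0.46] 0.0 dq 0.03
-- [0.58, 0.12, 0.2] 0.3
[0.482 0.056 0.209] [ 0.58 -0.02 -0.7  -0.38 -0.48] 0.0 dq 0.01
[0.492 0.026 0.209] [ 0.56 -0.01 -0.69 -0.43 -0.5 ] 0.0 dq 0.01
-- [0.6, 0.06, 0.2] 0.1
[0.462 0.069 0.209] [ 0.72 -0.05 -0.73 -0.56 -0.6 ] 0.0 dq 0.03
[0.437 0.089 0.209] [ 0.87 -0.07 -0.74 -0.61 -0.71] 0.0 dq 0.02
-- [0.55, 0.1, 0.2] -0.1
[0.412 0.161 0.209] [ 1.02 -0.09 -0.76 -0.62 -0.76] 0.0 dq 0.02
[0.387 0.211 0.209] [ 1.16 -0.09 -0.76 -0.62 -0.8 ] 0.0 dq 0.02
-- [0.5, 0.2, 0.2] 0
[0.391 0.21  0.209] [ 1.1  -0.11 -0.77 -0.6  -0.71] 0.0 dq 0.02
[0.395 0.22  0.209] [ 1.02 -0.11 -0.78 -0.55 -0.61] 0.0 dq 0.02
-- [np.float64(0.5083497633155796), np.float64(0.22033598450039954), 0.2] 0.3
[0.4   0.187 0.176] [ 1.02 -0.06 -0.84 -0.65 -0.52] 0.0 dq 0.02
[0.4   0.187 0.143] [ 1.02  0.01 -0.89 -0.81 -0.42] 0.0 dq 0.03
-- [np.float64(0.5083497633155796), np.float64(0.22033598450039954), 0.1345] 0.3
[0.436 0.198 0.143] [ 0.94  0.08 -0.82 -0.78 -0.39] 0.0 dq 0.01
[0.472 0.209 0.143] [ 0.88  0.15 -0.74 -0.74 -0.38] 0.0 dq 0.01
-- [np.float64(0.58), np.float64(0.2425), 0.1345] 0.3
[0.527 0.225 0.2  ] 0.305 ([-0.02, -0.01, 4.79], [0.0, 0.0, 0.02])
[0.58 0.12 0.2 ] 0.3 ([5.26, -10.45, 4.79], [0.0, -0.0, -0.26])
[0.6  0.06 0.2 ] 0.1 ([6.81, -14.23, 4.79], [0.0, 0.0, -11.72])
[0.55 0.1  0.2 ] -0.1 ([1.81, -7.97, 4.79], [0.0, 0.0, -23.18])
[0.5 0.2 0.2] 0 ([-3.25, 0.9, 4.79], [0.0, 0.0, -17.45])
[0.508 0.22  0.2  ] 0.3 ([-1.91, -0.42, 4.79], [0.0, -0.0, -0.26])
[0.508 0.22  0.134] 0.3 ([-1.91, -0.42, -1.76], [0.0, -0.0, -0.26])
[0.58  0.242 0.134] 0.3 ([5.26, 1.8, -1.76], [0.0, -0.0, -0.26])
```

Request:
jog_arm(rows=[{"tx":0,"ty":0,"tz":3,"wx":0,"wy":0,"wz":0,"claw":1.0},{"tx":0,"ty":0,"tz":6,"wx":0,"wy":0,"wz":0,"claw":1.0},{"tx":0,"ty":0,"tz":6,"wx":0,"wy":0,"wz":0,"claw":1.0}])

```text
t: 6.8
tcp_pos: [0.4199, 0.1938, 0.2256]
orientation: [3.127, 0.445, -2.841]
force: [-0.1, -0.2, -0.3]
gripper_width: 0.015
gripper_force: 60.0
```

```bash
python3 - <<'E'
from h import *
print(forknow(),readout.sense()["qpos"].round(2))
E
```

```text
(array([0.52775906, 0.22793438, 0.21521945]), np.float64(0.30661712947083075), array([-1.43849683,  0.80155158])) [ 0.88 -0.08 -0.87  0.54 -0.45 -2.6 ]
```

```bash
python3 - <<'E'
from kin import *
P,R=cur(); q=readout.sense()["qpos"]
for s in(1,-1):
    qq=q.copy(); qq[3]*=s; print(s,fk(qq,p)[0]-P,fk(qq,p)[1]-R.apply([0,0,1]))
E
```

```text
1 [-0.11302903  0.0224926  -0.05567288] [-3.46125399e-01  2.85056555e-01 -3.33066907e-16]
-1 [-0.01800596 -0.05576502 -0.05567288] [-5.55111512e-17 -3.05311332e-16 -2.22044605e-16]
```

```bash
python3 - <<'E'
s=open("kin.py").read()
s=s.replace('Ro.from_euler("x",q[3])','Ro.from_euler("x",-q[3])')
q4=''',
([.67,.01,-1.07,1.13,-.16,-3.03],[.4193,.1911,.1629]),([.88,-.08,-.87,.54,-.45,-2.6],[.4199,.1938,.2256])]'''
s=s.replace("-1.60465],[.51075,.00568,.13732])]","-1.60465],[.51075,.00568,.13732])"+q4)
s=s.replace("[-3.14,-1.21,-1.07,-3.16,-2.99]","[-3.14,-1.21,-1.07,-3.16,-2.99]")
s=s.replace('if __name__','if 0:\n    pass\nif __name__',1)
s=s.replace("-3.1,-2.9],[3.1,2,1.4,2,-.165]","-3.1,-2.9],[3.1,2,1.4,2,-.165]")
open("kin.py","w").write(s)
E
python3 - <<'E'
from kin import *
print(p.round(4),r.cost)
for q,x in D: print((fk(q,p)[0]-x).round(4))
E
```

```text
[ 0.2815 -0.0999  0.3629  0.1645  0.0021 -0.1582  0.0781] 0.00346740123148901
[-0.0015  0.0049  0.0019]
[-0.0054  0.0003 -0.0019]
[0.0153 0.0082 0.0376]
[ 0.018  -0.0469 -0.0101]
[-0.0271  0.0323 -0.0275]
```

```bash
python3 - <<'E'
s=open("kin.py").read()
s=s.replace("a,h,L1,L2,T,off,L2d=p","a,h,L1,L2,T,off,L2d,o2,t2=p").replace("Rw.apply([T,0,0])","Rw.apply([T,o2,t2])")
s=s.replace("[0,.3,.4,.35,.2,-.16,0]","[0,.3,.4,.35,.2,-.08,0,-.08,0]")
open("kin.py","w").write(s)
E
python3 - <<'E'
from kin import *
print(p.round(4),r.cost)
for q,x in D: print((fk(q,p)[0]-x).round(4))
E
```

```text
[ 0.004   0.1578  0.559   0.4189  0.2788 -0.0029  0.0024 -0.1572 -0.    ] 2.216389642894461e-06
[-0.0002 -0.      0.0007]
[ 0.0006 -0.     -0.0004]
[ 0.0004 -0.0001  0.0001]
[-0.0002  0.0005  0.0008]
[-0.0007 -0.0006 -0.0012]
```

```bash
cat > feas.py <<'E'
from kin import *
def sols(O,yaw,th=27):
    P,R=tgt(O,yaw,th); out=[]
    for q4 in(0,-1,1,-2,2,-3):
        for q1 in(np.arctan2(P[1],P[0])+.3,np.arctan2(P[1],P[0])-.1):
            q,c=ik(P,R.apply([0,0,1]),(q1,.1,-.7,q4,-.5))
            if c<1e-6 and not any(np.abs(q-o).max()<.05 for o in out): out.append(q)
    return out
if __name__=="__main__":
    for y in(-.19,-.4,.0):
        for b,z in((0,.139),(0,.17),(.13,.17)): print("st",b,z,y,*sols([*(S-b*u(y)),z],y))
    for y in(-.6,-.3,0,.3,.6,.9,1.2):
        for b in(0,.07): print("stand",b,y,*sols([*(H-b*u(y)),.135],y))
    print("rest",*sols(*F0))
E
python3 feas.py
```

```text
st 0 0.139 -0.19
st 0 0.17 -0.19 [-0.01  0.2  -0.63  0.29 -0.28]
st 0.13 0.17 -0.19 [ 0.02 -0.03 -0.96  0.5  -0.2 ]
st 0 0.139 -0.4
st 0 0.17 -0.4 [-0.01  0.19 -0.78  0.85 -0.23]
st 0.13 0.17 -0.4 [ 0.04 -0.03 -1.07  1.12 -0.21]
st 0 0.139 0.0 [-0.1   0.27 -0.48 -0.14 -0.35]
st 0 0.17 0.0 [-0.1   0.23 -0.45 -0.11 -0.42]
st 0.13 0.17 0.0 [-0.15  0.03 -0.67 -0.17 -0.41]
stand 0 -0.6 [ 1.01  0.36 -0.62  0.73 -0.75]
stand 0.07 -0.6 [ 1.15  0.35 -0.62  0.67 -0.81]
stand 0 -0.3 [ 0.92  0.26 -0.82  0.98 -0.54]
stand 0.07 -0.3 [ 1.09  0.21 -0.88  0.92 -0.6 ]
stand 0 0 [ 0.69  0.17 -0.97  1.4  -0.3 ]
stand 0.07 0
stand 0 0.3
stand 0.07 0.3
stand 0 0.6 [ 0.68  0.15 -0.79  0.22 -0.16]
stand 0.07 0.6
stand 0 0.9 [ 0.47  0.21 -0.47 -0.41 -0.49]
stand 0.07 0.9 [ 0.38  0.14 -0.55 -0.48 -0.52]
stand 0 1.2 [ 0.32  0.3  -0.29 -0.54 -0.74]
stand 0.07 1.2 [ 0.19  0.27 -0.33 -0.57 -0.79]
rest [ 0.33  0.15 -0.74  0.01 -0.2 ]
```

```bash
python3 - <<'E'
from feas import *
for y in(-.19,-.15,-.12,-.08,-.04):
    for b,z in((.008,.134),(.008,.165),(.08,.134),(.14,.165),(.14,.19)): print("st",b,z,y,*sols([*(S-b*u(y)),z],y))
print(readout.sense()["qpos"])
O,y,_=forknow(); q=readout.sense()["qpos"][:5]
wp=[(O,y),([.56,.10,.21],.3),([.60,.06,.2],.5),([.56,.10,.2],.8),([*(H-.08*u(.9)),.2],.9),([*(H-.08*u(.9)),.1345],.9),([*(H-.008*u(.9)),.1345],.9),([*(H-.008*u(.9)),.18],.9)]
chain(wp,q)
moves(wp[1:],(wp[0][0],wp[0][1]))
E
```

```text
st 0.008 0.134 -0.19
st 0.008 0.165 -0.19 [-0.01  0.2  -0.66  0.32 -0.26]
st 0.08 0.134 -0.19
st 0.14 0.165 -0.19 [ 0.01 -0.04 -1.    0.56 -0.17]
st 0.14 0.19 -0.19 [ 0.06 -0.08 -0.91  0.38 -0.3 ]
st 0.008 0.134 -0.15 [-0.04  0.25 -0.7   0.32 -0.17]
st 0.008 0.165 -0.15 [-0.02  0.2  -0.62  0.2  -0.29]
st 0.08 0.134 -0.15
st 0.14 0.165 -0.15 [ 0.01 -0.03 -0.94  0.35 -0.21]
st 0.14 0.19 -0.15 [ 0.03 -0.07 -0.86  0.25 -0.33]
st 0.008 0.134 -0.12 [-0.04  0.25 -0.65  0.18 -0.21]
st 0.008 0.165 -0.12 [-0.04  0.2  -0.59  0.12 -0.31]
st 0.08 0.134 -0.12
st 0.14 0.165 -0.12 [-0.01 -0.02 -0.88  0.21 -0.25]
st 0.14 0.19 -0.12 [-0.   -0.07 -0.82  0.16 -0.35]
st 0.008 0.134 -0.08 [-0.06  0.26 -0.59  0.04 -0.25]
st 0.008 0.165 -0.08 [-0.06  0.21 -0.55  0.03 -0.34]
st 0.08 0.134 -0.08 [-0.05  0.15 -0.75  0.06 -0.2 ]
st 0.14 0.165 -0.08 [-0.05 -0.01 -0.81  0.05 -0.3 ]
st 0.14 0.19 -0.08 [-0.05 -0.05 -0.77  0.04 -0.38]
st 0.008 0.134 -0.04 [-0.08  0.26 -0.54 -0.06 -0.3 ]
st 0.008 0.165 -0.04 [-0.08  0.22 -0.51 -0.05 -0.38]
st 0.08 0.134 -0.04 [-0.09  0.16 -0.68 -0.09 -0.26]
st 0.14 0.165 -0.04 [-0.1 
[... 1194 characters left out ...]
t64(0.23623338472298014), 0.1345] 0.9
[0.505 0.147 0.166] [ 0.47  0.17 -0.47 -0.38 -0.53] 0.0 dq 0.01
[0.505 0.147 0.189] [ 0.47  0.14 -0.45 -0.35 -0.58] 0.0 dq 0.01
-- [np.float64(0.5750271202538346), np.float64(0.23623338472298014), 0.18] 0.9
[0.56 0.1  0.21] 0.3 ([3.2, -12.72, -0.52], [0.0, -0.0, -0.38])
[0.6  0.06 0.2 ] 0.5 ([8.08, -18.81, -1.52], [0.0, -0.0, 11.08])
[0.56 0.1  0.2 ] 0.8 ([6.13, -17.5, -1.52], [0.0, -0.0, 28.27])
[0.53 0.18 0.2 ] 0.9 ([4.01, -10.27, -1.52], [0.0, -0.0, 34.0])
[0.53  0.18  0.134] 0.9 ([4.01, -10.27, -8.07], [0.0, -0.0, 34.0])
[0.575 0.236 0.134] 0.9 ([8.49, -4.63, -8.07], [0.0, -0.0, 34.0])
[0.575 0.236 0.18 ] 0.9 ([8.49, -4.63, -3.52], [0.0, -0.0, 34.0])
```

```bash
cat >> h.py <<'E'
def goto(poses):
    P0,R0=cur(); g=np.load("grasp.npy"); Pg,Rg=tgt(*F0); Rm=Ro.from_euler("xyz",g[3:])
    for O,y in poses:
        P,R=tgt(O,y); Q=R*Rg.inv(); d=delta(P+(Q.apply(g[:3]-Pg)),Q*Rm,P0,R0); print(np.round(O,3),y,d)
E
python3 - <<'E'
from h import *
goto([([.56,.10,.21],.3),([.60,.06,.2],.5),([.56,.10,.2],.8),([*(H-.08*u(.9)),.2],.9),([*(H-.08*u(.9)),.1345],.9)])
E
```

```text
[0.56 0.1  0.21] 0.3 ([3.18, -12.72, -0.81], [-0.34, -1.61, -0.37])
[0.6  0.06 0.2 ] 0.5 ([8.06, -18.8, -1.81], [-0.17, -1.64, 11.09])
[0.56 0.1  0.2 ] 0.8 ([6.11, -17.5, -1.81], [0.07, -1.66, 28.28])
[0.53 0.18 0.2 ] 0.9 ([3.98, -10.27, -1.81], [0.16, -1.66, 34.01])
[0.53  0.18  0.134] 0.9 ([3.98, -10.27, -8.36], [0.16, -1.66, 34.01])
```

Request:
jog_arm(rows=[{"tx":1,"ty":-4,"tz":-0.3,"wx":-0.1,"wy":-0.5,"wz":-0.1,"claw":1.0},{"tx":2,"ty":-8,"tz":-0.5,"wx":-0.3,"wy":-1.2,"wz":-0.2,"claw":1.0},{"tx":3.2,"ty":-12.7,"tz":-0.8,"wx":-0.3,"wy":-1.6,"wz":0,"claw":1.0},{"tx":5.6,"ty":-16,"tz":-1.3,"wx":-0.2,"wy":-1.6,"wz":5,"claw":1.0},{"tx":8.1,"ty":-18.8,"tz":-1.8,"wx":-0.2,"wy":-1.6,"wz":11,"claw":1.0},{"tx":7.5,"ty":-18.5,"tz":-1.8,"wx":-0.1,"wy":-1.6,"wz":17,"claw":1.0},{"tx":6.8,"ty":-18,"tz":-1.8,"wx":0,"wy":-1.7,"wz":23,"claw":1.0},{"tx":6.1,"ty":-17.5,"tz":-1.8,"wx":0.1,"wy":-1.7,"wz":28.3,"claw":1.0},{"tx":5.1,"ty":-14,"tz":-1.8,"wx":0.1,"wy":-1.7,"wz":31,"claw":1.0},{"tx":4,"ty":-10.3,"tz":-1.8,"wx":0.2,"wy":-1.7,"wz":34,"claw":1.0},{"tx":4,"ty":-10.3,"tz":-1.8,"wx":0.2,"wy":-1.7,"wz":34,"claw":1.0},{"tx":4,"ty":-10.3,"tz":-1.8,"wx":0.2,"wy":-1.7,"wz":34,"claw":1.0}])

```text
t: 8.3
tcp_pos: [0.4589, 0.0876, 0.2039]
orientation: [-3.136, 0.464, -2.241]
force: [-0.0, 0.2, -0.6]
gripper_width: 0.0156
gripper_force: 60.0
```

```bash
python3 - <<'E'
from h import *
print(forknow(),readout.sense()["qpos"].round(2))
goto([([*(H-.08*u(.9)),.1345],.9)])
E
```

```text
(array([0.52965572, 0.17612745, 0.19564222]), np.float64(0.8979308644623426), array([-0.36710266, -0.26971786])) [ 0.37  0.03 -0.51 -0.37 -0.65 -0.79]
[0.53  0.18  0.134] 0.9 ([0.08, 0.35, -6.19], [0.46, -0.02, 0.12])
```

Request:
jog_arm(rows=[{"tx":0.1,"ty":0.3,"tz":-2.5,"wx":0.2,"wy":0,"wz":0.1,"claw":1.0},{"tx":0.1,"ty":0.3,"tz":-4.5,"wx":0.4,"wy":0,"wz":0.1,"claw":1.0},{"tx":0.1,"ty":0.3,"tz":-5.8,"wx":0.4,"wy":0,"wz":0.1,"claw":1.0},{"tx":0.1,"ty":0.3,"tz":-6.2,"wx":0.4,"wy":0,"wz":0.1,"claw":1.0},{"tx":0.1,"ty":0.3,"tz":-6.2,"wx":0.4,"wy":0,"wz":0.1,"claw":1.0},{"tx":0.1,"ty":0.3,"tz":-6.2,"wx":0.4,"wy":0,"wz":0.1,"claw":1.0}])

```text
t: 9.05
tcp_pos: [0.4607, 0.0916, 0.1434]
orientation: [-3.139, 0.473, -2.24]
force: [-0.0, 0.0, -0.7]
gripper_width: 0.0152
gripper_force: 60.0
```

```bash
cat > ov.py <<'E'
from h import *
def ov(name,f,x0,y0,w,h,k,cen):
    O,y,_=forknow(); c=eyes.grab_frame(name); im=c["img"][:,:,::-1].copy()
    cr=cv2.resize(im[y0:y0+h,x0:x0+w],None,fx=k,fy=k,interpolation=cv2.INTER_CUBIC)
    def rec(X,col):
        q=np.array([(proj(v,c)+.5-[x0,y0])*k for v in X]).astype(np.int32); cv2.polylines(cr,[q],True,col,1)
    R=Ro.from_euler("z",y)
    for z in(0,4): rec([O+R.apply(np.array(v+(z,))/1000) for v in((36,31.5),(-35,31.5),(-35,-31.5),(36,-31.5),(36,-19.5),(-19.5,-19.5),(-19.5,19.5),(36,19.5))],(0,255,0))
    a=np.linspace(0,6.28,40)
    for r,z,col in((.03,cen[2]+.034,(0,0,255)),(.015,cen[2]+.056,(0,255,255))): rec([[cen[0]+r*np.cos(t),cen[1]+r*np.sin(t),z] for t in a],col)
    cv2.imwrite(f,cr)
E
python3 - <<'E'
from ov import *
print(forknow(),readout.sense()["qpos"].round(2))
ov("side","pics/s5.png",170,220,140,100,5.5,[*H,.109])
goto([([*(H-.04*u(.9)),.1345],.9),([*(H-.008*u(.9)),.1345],.9),([*(H-.008*u(.9)),.18],.9)])
E
```

```text
(array([0.53124779, 0.18046897, 0.13614162]), np.float64(0.9005564931808873), array([ 0.13542226, -0.06841421])) [ 0.36  0.13 -0.55 -0.49 -0.53 -0.65]
[0.555 0.211 0.134] 0.9 ([2.39, 3.07, -0.14], [-0.07, 0.14, -0.04])
[0.575 0.236 0.134] 0.9 ([4.38, 5.57, -0.14], [-0.07, 0.14, -0.04])
[0.575 0.236 0.18 ] 0.9 ([4.38, 5.57, 4.41], [-0.07, 0.14, -0.04])
```

View pics/s5.png

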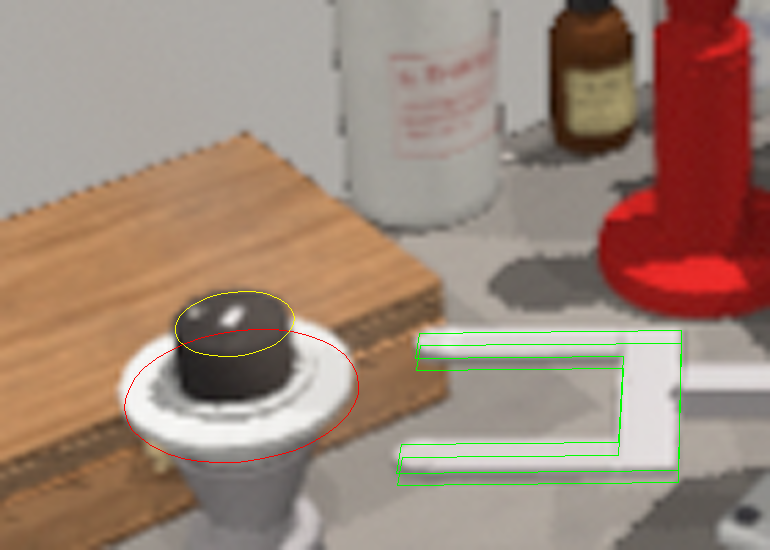

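Request:
jog_arm(rows=[{"tx":0.5,"ty":0.6,"tz":-0.1,"wx":0,"wy":0.1,"wz":0,"claw":1.0},{"tx":1.2,"ty":1.5,"tz":-0.1,"wx":0,"wy":0.1,"wz":0,"claw":1.0},{"tx":1.9,"ty":2.4,"tz":-0.1,"wx":0,"wy":0.1,"wz":0,"claw":1.0},{"tx":2.6,"ty":3.3,"tz":-0.1,"wx":0,"wy":0.1,"wz":0,"claw":1.0},{"tx":3.3,"ty":4.2,"tz":-0.1,"wx":0,"wy":0.1,"wz":0,"claw":1.0},{"tx":3.9,"ty":5.0,"tz":-0.1,"wx":0,"wy":0.1,"wz":0,"claw":1.0},{"tx":4.4,"ty":5.6,"tz":-0.1,"wx":0,"wy":0.1,"wz":0,"claw":1.0},{"tx":4.4,"ty":5.6,"tz":-0.1,"wx":0,"wy":0.1,"wz":0,"claw":1.0},{"tx":4.4,"ty":5.6,"tz":-0.1,"wx":0,"wy":0.1,"wz":0,"claw":1.0}])

```text
t: 10.22
tcp_pos: [0.504, 0.1474, 0.1415]
orientation: [3.141, 0.47, -2.241]
force: [0.1, 0.4, -0.4]
gripper_width: 0.0153
gripper_force: 60.0
```

```bash
python3 - <<'E'
from ov import *
print(forknow(),readout.sense()["force"])
ov("side","pics/s6.png",150,220,140,100,5.5,[*H,.109])
goto([([*(H-.008*u(.9)),.18],.9)])
E
```

```text
(array([0.57453979, 0.23625044, 0.13400512]), np.float64(0.9003473837976698), array([-0.01000394,  0.08401496])) [ 0.08349787  0.38145088 -0.36011121]
[0.575 0.236 0.18 ] 0.9 ([0.04, 0.01, 4.59], [-0.05, -0.06, -0.02])
```

View pics/s6.png

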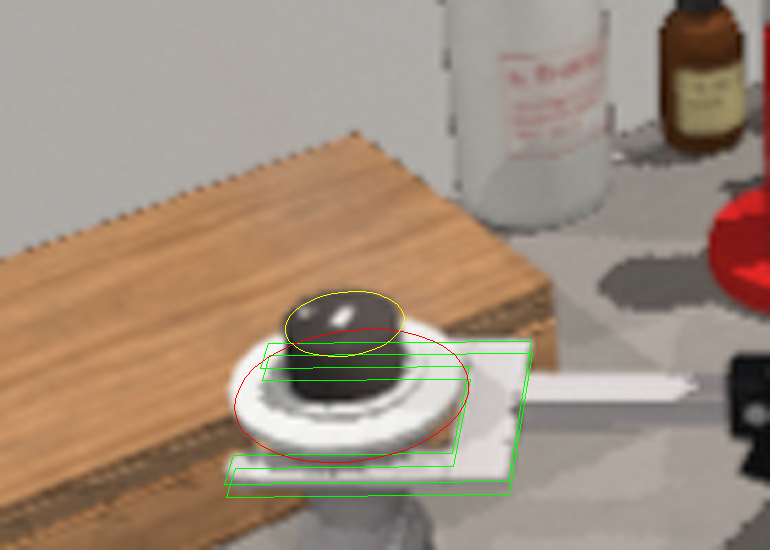

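Request:
jog_arm(rows=[{"tx":0,"ty":0,"tz":0.2,"wx":0,"wy":-0.1,"wz":0,"claw":1.0},{"tx":0,"ty":0,"tz":0.5,"wx":0,"wy":-0.1,"wz":0,"claw":1.0},{"tx":0,"ty":0,"tz":0.9,"wx":0,"wy":-0.1,"wz":0,"claw":1.0},{"tx":0,"ty":0,"tz":1.4,"wx":0,"wy":-0.1,"wz":0,"claw":1.0},{"tx":0,"ty":0,"tz":2.0,"wx":0,"wy":-0.1,"wz":0,"claw":1.0},{"tx":0,"ty":0,"tz":2.7,"wx":0,"wy":-0.1,"wz":0,"claw":1.0},{"tx":0,"ty":0,"tz":3.5,"wx":0,"wy":-0.1,"wz":0,"claw":1.0},{"tx":0,"ty":0,"tz":4.3,"wx":0,"wy":-0.1,"wz":0,"claw":1.0},{"tx":0,"ty":0,"tz":5.0,"wx":0,"wy":-0.1,"wz":0,"claw":1.0},{"tx":0,"ty":0,"tz":5.5,"wx":0,"wy":-0.1,"wz":0,"claw":1.0},{"tx":0,"ty":0,"tz":5.5,"wx":0,"wy":-0.1,"wz":0,"claw":1.0},{"tx":0,"ty":0,"tz":5.5,"wx":0,"wy":-0.1,"wz":0,"claw":1.0}])

```text
t: 11.78
tcp_pos: [0.504, 0.1476, 0.1964]
orientation: [-3.141, 0.471, -2.241]
force: [0.2, 0.3, -2.0]
gripper_width: 0.0153
gripper_force: 60.0
```

```bash
python3 - <<'E'
from ov import *
from kin import chain
s=readout.sense(); O,y,tl=forknow(); print(O,y,tl,s["force"],s["t"],s["qpos"].round(2))
c=eyes.grab_frame("side")
from feas import sols
for l in("holder","specimen"):
    for d in finder.spot_in(l,c)[:2]: print(l,d["conf"],w(d["point"],c).round(3))
cv2.imwrite("pics/s7.png",cv2.resize(c["img"][180:300,140:300],None,fx=4,fy=4,interpolation=cv2.INTER_CUBIC)[:,:,::-1])
wp=[(O,y),([.55,.17,.193],.8),([.53,.07,.193],.5),([.51,-.06,.193],.15),([*(S-.16*u(-.09)),.193],-.09),([*(S-.16*u(-.09)),.168],-.09),([*(S-.008*u(-.09)),.168],-.09)]
q=s["qpos"][:5]
chain(wp,q); goto(wp[1:])
E
```

```text
[0.57457024 0.23640844 0.18893969] 0.900455830574133 [0.04354534 0.01510845] [ 0.21690177  0.3118845  -1.97127178] 11.775 [ 0.47  0.13 -0.44 -0.34 -0.6  -0.9 ]
holder 0.69 [0.569 0.254 0.198]
specimen 0.65 [0.565 0.247 0.214]
specimen 0.23 [0.553 0.044 0.045]
[0.492 0.114 0.2  ] [ 0.44  0.08 -0.49 -0.33 -0.59] 0.0 dq 0.01
[0.48  0.081 0.202] [ 0.4   0.04 -0.53 -0.32 -0.59] 0.0 dq 0.01
-- [0.55, 0.17, 0.193] 0.8
[0.461 0.039 0.202] [ 0.39 -0.03 -0.63 -0.24 -0.52] 0.0 dq 0.01
[ 0.451 -0.011  0.202] [ 0.37 -0.09 -0.73 -0.13 -0.46] 0.0 dq 0.02
-- [0.53, 0.07, 0.193] 0.5
[ 0.421 -0.049  0.202] [ 0.32 -0.14 -0.81 -0.01 -0.42] 0.0 dq 0.02
[ 0.411 -0.114  0.202] [ 0.24 -0.17 -0.88  0.11 -0.39] 0.0 dq 0.02
-- [0.51, -0.06, 0.193] 0.15
[ 0.397 -0.142  0.202] [ 0.1  -0.14 -0.85  0.09 -0.39] 0.0 dq 0.03
[ 0.396 -0.207  0.202] [-0.03 -0.1  -0.81  0.07 -0.39] 0.0 dq 0.02
-- [np.float64(0.507647562718081), np.float64(-0.18961943212831822), 0.193] -0.09
[ 0.395 -0.179  0.189] [-0.03 -0.08 -0.84  0.08 -0.34] 0.0 dq 0.01
[ 0.395 -0.179  0.177] [-0.03 -0.06 -0.86  0.09 -0.3 ] 0.0 dq 0.0
-- [np.float64(0.507647562718081), np.float64(-0.18961943212831822), 0.168] -0.09
[ 0.47  -0.186  0.177] [-0.04  0.08 -0.71  0.07 -0.31] 0.0 dq 0.03
[ 0.546 -0.193  0.177] [-0.05  0.2  -0.55  0.05 -0.34] 0.0 dq 0.03
-- [np.float64(0.6590323781359041), np.float64(-0.2032809716064159), 0.168] -0.09
[0.55  0.17  0.193] 0.8 ([-3.32, -5.89, 0.42], [-0.03, 0.01, -5.76])
[0.53  0.07  0.193] 0.5 ([-7.37, -13.19, 0.42], [-0.03, 0.02, -22.95])
[ 0.51  -0.06   0.193] 0.15 ([-10.63, -22.44, 0.42], [-0.03, 0.02, -43.0])
[ 0.508 -0.19   0.193] -0.09 ([-10.94, -32.69, 0.42], [-0.02, 0.03, -56.75])
[ 0.508 -0.19   0.168] -0.09 ([-10.94, -32.69, -2.08], [-0.02, 0.03, -56.75])
[ 0.659 -0.203  0.168] -0.09 ([4.2, -34.06, -2.08], [-0.02, 0.03, -56.75])
```

View pics/s7.png

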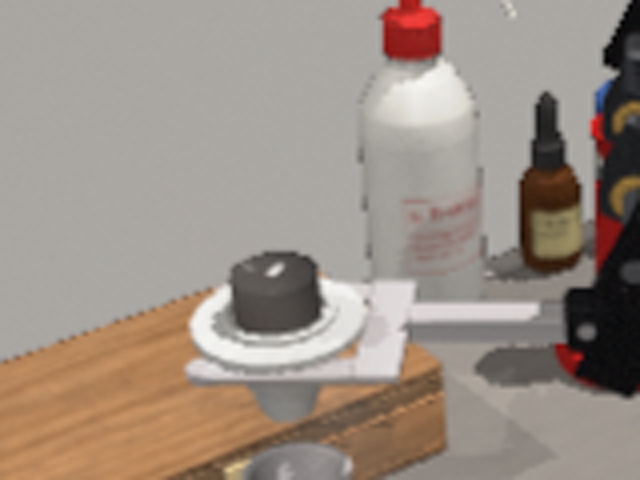

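Request:
jog_arm(rows=[{"tx":-0.1,"ty":-0.3,"tz":0,"wx":0,"wy":0,"wz":-0.5,"claw":1.0},{"tx":-0.5,"ty":-0.9,"tz":0,"wx":0,"wy":0,"wz":-1.6,"claw":1.0},{"tx":-1.0,"ty":-1.8,"tz":0.1,"wx":0,"wy":0,"wz":-3.2,"claw":1.0},{"tx":-1.8,"ty":-3.2,"tz":0.1,"wx":0,"wy":0,"wz":-5.5,"claw":1.0},{"tx":-2.6,"ty":-4.6,"tz":0.2,"wx":0,"wy":0,"wz":-8.0,"claw":1.0},{"tx":-3.5,"ty":-6.2,"tz":0.2,"wx":0,"wy":0,"wz":-10.8,"claw":1.0},{"tx":-4.4,"ty":-7.9,"tz":0.3,"wx":0,"wy":0,"wz":-13.8,"claw":1.0},{"tx":-5.3,"ty":-9.5,"tz":0.3,"wx":0,"wy":0,"wz":-16.6,"claw":1.0},{"tx":-6.1,"ty":-11.0,"tz":0.4,"wx":0,"wy":0,"wz":-19.1,"claw":1.0},{"tx":-6.8,"ty":-12.1,"tz":0.4,"wx":0,"wy":0,"wz":-21.1,"claw":1.0},{"tx":-7.2,"ty":-12.9,"tz":0.4,"wx":0,"wy":0,"wz":-22.5,"claw":1.0},{"tx":-7.4,"ty":-13.2,"tz":0.4,"wx":0,"wy":0,"wz":-23.0,"claw":1.0}])

```text
t: 13.42
tcp_pos: [0.4298, 0.0152, 0.2007]
orientation: [-3.141, 0.472, -2.643]
force: [0.7, 0.3, -2.5]
gripper_width: 0.0154
gripper_force: 60.0
```

```bash
python3 - <<'E'
from h import *
s=readout.sense(); print(forknow(),s["force"],s["t"],s["qpos"].round(2),s["dq"].round(3))
goto([([.53,.07,.193],.5),([.51,-.06,.193],.15),([*(S-.16*u(-.09)),.193],-.09)])
E
```

```text
(array([0.52950259, 0.06928094, 0.19341565]), np.float64(0.4981470597324004), array([ 0.08854779, -0.01063311])) [ 0.7173833   0.27074228 -2.49011882] 13.425 [ 0.37 -0.08 -0.73 -0.13 -0.46 -1.35] [-0.019 -0.027 -0.036  0.042  0.018 -0.074]
[0.53  0.07  0.193] 0.5 ([0.06, 0.05, -0.02], [-0.03, 0.08, 0.11])
[ 0.51  -0.06   0.193] 0.15 ([-3.2, -9.2, -0.02], [-0.02, 0.09, -19.95])
[ 0.508 -0.19   0.193] -0.09 ([-3.51, -19.45, -0.02], [-0.01, 0.09, -33.7])
```

Request:
jog_arm(rows=[{"tx":-0.1,"ty":-0.4,"tz":0,"wx":0,"wy":0,"wz":-0.8,"claw":1.0},{"tx":-0.5,"ty":-1.3,"tz":0,"wx":0,"wy":0,"wz":-2.7,"claw":1.0},{"tx":-1.0,"ty":-2.8,"tz":0,"wx":0,"wy":0,"wz":-5.8,"claw":1.0},{"tx":-1.6,"ty":-4.7,"tz":0,"wx":0,"wy":0,"wz":-9.7,"claw":1.0},{"tx":-2.3,"ty":-6.8,"tz":0,"wx":0,"wy":0,"wz":-14,"claw":1.0},{"tx":-2.9,"ty":-9.1,"tz":0,"wx":0,"wy":0,"wz":-18.4,"claw":1.0},{"tx":-3.3,"ty":-11.5,"tz":0,"wx":0,"wy":0,"wz":-22.4,"claw":1.0},{"tx":-3.4,"ty":-13.9,"tz":0,"wx":0,"wy":0,"wz":-26,"claw":1.0},{"tx":-3.5,"ty":-16.1,"tz":0,"wx":0,"wy":0,"wz":-29.1,"claw":1.0},{"tx":-3.5,"ty":-17.9,"tz":0,"wx":0,"wy":0,"wz":-31.6,"claw":1.0},{"tx":-3.5,"ty":-19.0,"tz":0,"wx":0,"wy":0,"wz":-33.1,"claw":1.0},{"tx":-3.5,"ty":-19.4,"tz":0,"wx":0,"wy":0,"wz":-33.7,"claw":1.0}])

```text
t: 14.92
tcp_pos: [0.3954, -0.1787, 0.2006]
orientation: [-3.141, 0.471, 3.052]
force: [-0.1, -0.3, -2.4]
gripper_width: 0.0152
gripper_force: 60.0
```

```bash
python3 - <<'E'
from h import *
s=readout.sense(); print(forknow(),s["force"],s["t"],s["qpos"].round(2),s["dq"].round(3))
goto([([*(S-.16*u(-.09)),.167],-.09),([*(S-.06*u(-.09)),.167],-.09),([*(S-.008*u(-.09)),.167],-.09)])
for n in("side","top"):
    c=eyes.grab_frame(n)
    for l in("holder","specimen"):
        for d in finder.spot_in(l,c)[:2]: print(n,l,d["conf"],w(d["point"],c).round(3))
# refine the station axis from the seat: mask of stand/holder classes in side view not needed; save frame
E
```

```text
(array([ 0.5083469 , -0.18903929,  0.19322695]), np.float64(-0.09010766324547799), array([ 0.0639123 , -0.00953413])) [-0.13763508 -0.2505617  -2.4100901 ] 14.925 [-0.03 -0.1  -0.82  0.08 -0.38 -1.7 ] [-0.067  0.022  0.013  0.009  0.007 -0.013]
[ 0.508 -0.19   0.167] -0.09 ([-0.07, -0.06, -2.61], [0.02, 0.06, 0.01])
[ 0.607 -0.199  0.167] -0.09 ([9.89, -0.96, -2.61], [0.02, 0.06, 0.01])
[ 0.659 -0.203  0.167] -0.09 ([15.07, -1.43, -2.61], [0.02, 0.06, 0.01])
side holder 0.56 [ 0.507 -0.179  0.202]
side specimen 0.82 [ 0.508 -0.179  0.212]
top holder 0.41 [ 0.481 -0.186  0.197]
top specimen 0.68 [ 0.51  -0.19   0.219]
```

```bash
cat > fits.py <<'E'
from h import *
def specfit(z,g,l="specimen"):
    C={n:eyes.grab_frame(n) for n in("side","top")}; ms=[]
    for n,c in C.items():
        best=[d for d in finder.regions_of(l,c) if np.linalg.norm(np.mean(np.nonzero(d["pixels"])[::-1],1)-proj([*g,z],c))<25]
        if best: ms.append((n,best[0]["pixels"]))
    for sel in ([m] for m in ms):
        def cost(q):
            f=0
            for n,m in sel:
                s=sil(l,[q[0],q[1],z,0],C[n]); mm=np.kron(m,np.ones((4,4),bool)); f+=1-(s&mm).sum()/(s|mm).sum()
            return f
        sx=np.array([g,np.add(g,[.008,0]),np.add(g,[0,.008])])
        r=minimize(cost,g,method="Nelder-Mead",options=dict(initial_simplex=sx,xatol=2e-4,fatol=1e-3,maxiter=60)); print(l,sel[0][0],r.x.round(4),round(r.fun,3))
E
python3 - <<'E'
from fits import *
O,y,_=forknow(); h=O[:2]+.008*u(y); print("expected",h.round(4),O,readout.sense()["t"])
specfit(O[2]-.030+.038,h)
E
```

```text
expected [ 0.5162 -0.1888] [ 0.50823906 -0.18813725  0.19332929] 15.225
specimen side [ 0.5151 -0.187 ] 0.053
specimen top [ 0.5154 -0.1887] 0.057
```

Request:
jog_arm(rows=[{"tx":0,"ty":0,"tz":-0.5,"wx":0,"wy":0,"wz":0,"claw":1.0},{"tx":0.3,"ty":0,"tz":-1.2,"wx":0,"wy":0,"wz":0,"claw":1.0},{"tx":1.0,"ty":-0.1,"tz":-1.9,"wx":0,"wy":0,"wz":0,"claw":1.0},{"tx":2.1,"ty":-0.2,"tz":-2.4,"wx":0,"wy":0,"wz":0,"claw":1.0},{"tx":3.6,"ty":-0.4,"tz":-2.6,"wx":0,"wy":0,"wz":0,"claw":1.0},{"tx":5.3,"ty":-0.5,"tz":-2.6,"wx":0,"wy":0,"wz":0,"claw":1.0},{"tx":7.0,"ty":-0.7,"tz":-2.6,"wx":0,"wy":0,"wz":0,"claw":1.0},{"tx":8.5,"ty":-0.9,"tz":-2.6,"wx":0,"wy":0,"wz":0,"claw":1.0},{"tx":9.7,"ty":-1.0,"tz":-2.6,"wx":0,"wy":0,"wz":0,"claw":1.0},{"tx":10.5,"ty":-1.1,"tz":-2.6,"wx":0,"wy":0,"wz":0,"claw":1.0},{"tx":10.9,"ty":-1.1,"tz":-2.6,"wx":0,"wy":0,"wz":0,"claw":1.0},{"tx":11.0,"ty":-1.1,"tz":-2.6,"wx":0,"wy":0,"wz":0,"claw":1.0}])

```text
t: 16.92
tcp_pos: [0.5051, -0.1893, 0.1746]
orientation: [-3.141, 0.471, 3.053]
force: [0.2, -0.1, -1.9]
gripper_width: 0.0154
gripper_force: 60.0
```

```bash
python3 - <<'E'
from fits import *
s=readout.sense(); print(forknow(),s["force"],s["t"],s["qpos"].round(2))
goto([([*(S-.008*u(-.09)),.167],-.09)])
O,y,_=forknow(); h=O[:2]+.008*u(y); print("expected",h.round(4)); specfit(O[2]+.008,h)
E
```

```text
(array([ 0.61809334, -0.1995242 ,  0.1671696 ]), np.float64(-0.08909584382426665), array([ 0.05423696, -0.00901737])) [ 0.15348318 -0.05332447 -1.90016742] 16.925 [-0.05  0.14 -0.65  0.06 -0.31 -1.67]
[ 0.659 -0.203  0.167] -0.09 ([4.1, -0.37, -0.01], [0.01, 0.05, -0.05])
expected [ 0.6261 -0.2002]
specimen side [ 0.6248 -0.1994] 0.1
```

Request:
jog_arm(rows=[{"tx":0.2,"ty":0,"tz":0,"wx":0,"wy":0,"wz":0,"claw":1.0},{"tx":0.7,"ty":-0.1,"tz":0,"wx":0,"wy":0,"wz":0,"claw":1.0},{"tx":1.4,"ty":-0.2,"tz":0,"wx":0,"wy":0,"wz":0,"claw":1.0},{"tx":2.2,"ty":-0.3,"tz":0,"wx":0,"wy":0,"wz":0,"claw":1.0},{"tx":3.0,"ty":-0.4,"tz":0,"wx":0,"wy":0,"wz":0,"claw":1.0},{"tx":3.7,"ty":-0.5,"tz":0,"wx":0,"wy":0,"wz":0,"claw":1.0},{"tx":4.1,"ty":-0.5,"tz":0,"wx":0,"wy":0,"wz":0,"claw":1.0},{"tx":4.2,"ty":-0.5,"tz":0,"wx":0,"wy":0,"wz":0,"claw":1.0},{"tx":4.2,"ty":-0.5,"tz":0,"wx":0,"wy":0,"wz":0,"claw":1.0}])

```text
t: 18.25
tcp_pos: [0.5471, -0.1943, 0.1745]
orientation: [-3.141, 0.471, 3.053]
force: [0.2, 0.1, -2.1]
gripper_width: 0.0153
gripper_force: 60.0
```

```bash
python3 - <<'E'
from fits import *
s=readout.sense(); print(forknow(),s["force"],s["t"],s["qpos"].round(2))
O,y,_=forknow(); h=O[:2]+.008*u(y); print("expected",h.round(4)); specfit(O[2]+.008,h)
c=eyes.grab_frame("side")
for d in finder.spot_in("holder",c)[:2]: print(d["conf"],w(d["point"],c).round(3))
# seat location check in the initial side picture: template of the seat mouth ellipse against gradients
C0=np.load("C.npy",allow_pickle=True).item()["side"]; g=cv2.cvtColor(C0["img"],cv2.COLOR_RGB2GRAY).astype(float)
G=cv2.magnitude(cv2.Sobel(g,cv2.CV_64F,1,0),cv2.Sobel(g,cv2.CV_64F,0,1)); a=np.linspace(0,2*np.pi,60)
best=[]
for dx in np.arange(-.012,.0121,.001):
    for dy in np.arange(-.012,.0121,.001):
        q=np.array([proj([S[0]+dx+.0205*np.cos(t),S[1]+dy+.0205*np.sin(t),.13],C0) for t in a]).astype(np.float32)
        best.append((cv2.remap(G.astype(np.float32),q[:,0][None],q[:,1][None],cv2.INTER_LINEAR).mean(),S[0]+dx,S[1]+dy))
print(np.round(sorted(best)[::-1][:6],3))
E
```

```text
(array([ 0.66001337, -0.20452766,  0.16714344]), np.float64(-0.0891471466625943), array([ 0.05357798, -0.00646249])) [ 0.20166626  0.11218063 -2.09962851] 18.25 [-0.05  0.21 -0.55  0.05 -0.34 -1.65]
expected [ 0.668  -0.2052]
0.6 [ 0.652 -0.196  0.175]
[[79.093  0.666 -0.204]
 [78.313  0.665 -0.203]
 [78.245  0.667 -0.205]
 [77.929  0.666 -0.203]
 [77.785  0.665 -0.204]
 [77.775  0.667 -0.204]]
```

Request:
jog_arm(rows=[{"tx":0,"ty":0,"tz":-0.2,"wx":0,"wy":0,"wz":0,"claw":1.0},{"tx":0,"ty":0,"tz":-0.5,"wx":0,"wy":0,"wz":0,"claw":1.0},{"tx":0,"ty":0,"tz":-0.8,"wx":0,"wy":0,"wz":0,"claw":1.0},{"tx":0,"ty":0,"tz":-1.1,"wx":0,"wy":0,"wz":0,"claw":1.0},{"tx":0,"ty":0,"tz":-1.4,"wx":0,"wy":0,"wz":0,"claw":1.0},{"tx":0,"ty":0,"tz":-1.7,"wx":0,"wy":0,"wz":0,"claw":1.0},{"tx":0,"ty":0,"tz":-2.0,"wx":0,"wy":0,"wz":0,"claw":1.0},{"tx":0,"ty":0,"tz":-2.2,"wx":0,"wy":0,"wz":0,"claw":1.0},{"tx":0,"ty":0,"tz":-2.4,"wx":0,"wy":0,"wz":0,"claw":1.0},{"tx":0,"ty":0,"tz":-2.4,"wx":0,"wy":0,"wz":0,"claw":1.0}])

```text
t: 19.8
tcp_pos: [0.5472, -0.1944, 0.1505]
orientation: [-3.141, 0.471, 3.053]
force: [0.7, 0.6, -1.1]
gripper_width: 0.0155
gripper_force: 60.0
```

```bash
python3 - <<'E'
from fits import *
s=readout.sense(); print(forknow(),s["force"],s["t"])
O,y,_=forknow(); h=O[:2]+.008*u(y); print("expected",h.round(4)); specfit(O[2]+.008,h)
E
```

```text
(array([ 0.66013212, -0.20455739,  0.14306931]), np.float64(-0.08910572509009161), array([ 0.05230504, -0.01088023])) [ 0.66091191  0.64024041 -1.07600089] 19.8
expected [ 0.6681 -0.2053]
```

Request:
jog_arm(rows=[{"tx":0,"ty":0,"tz":-0.2,"wx":0,"wy":0,"wz":0,"claw":1.0},{"tx":0,"ty":0,"tz":-0.4,"wx":0,"wy":0,"wz":0,"claw":1.0},{"tx":0,"ty":0,"tz":-0.6,"wx":0,"wy":0,"wz":0,"claw":1.0},{"tx":0,"ty":0,"tz":-0.8,"wx":0,"wy":0,"wz":0,"claw":1.0},{"tx":0,"ty":0,"tz":-0.8,"wx":0,"wy":0,"wz":0,"claw":1.0},{"tx":0,"ty":0,"tz":-0.8,"wx":0,"wy":0,"wz":0,"claw":1.0}])

```text
t: 20.75
tcp_pos: [0.5474, -0.1944, 0.1427]
orientation: [-3.141, 0.472, 3.053]
force: [-0.1, 0.3, -0.8]
gripper_width: 0.0154
gripper_force: 60.0
```

```bash
cat > look.py <<'E'
from fits import *
# specimen seen through the clear side: dark blob near the expected spot, compared with the model at home and raised
def blob(z0=.147):
    for n in("side",):
        c=eyes.grab_frame(n); e=proj([*S,z0+.009],c); v,uu=np.mgrid[0:480,0:640]
        near=(np.hypot(uu-e[0],v-e[1])<28)
        for l in("specimen","holder"):
            for d in finder.regions_of(l,c): 
                m=d["pixels"]; cc=np.mean(np.nonzero(m)[::-1],1)
                if np.linalg.norm(cc-e)<40: print(l,round(d["conf"],2),"px",cc.round(1),m.sum())
        g=cv2.cvtColor(c["img"],cv2.COLOR_RGB2GRAY); m=(g<70)&near
        nn,lab,st,cen=cv2.connectedComponentsWithStats(m.astype(np.uint8))
        for i in range(1,nn):
            if st[i,4]>40: print("dark",st[i].tolist(),cen[i].round(1))
        for dz in(0,.005,.01):
            s=sil("specimen",[*S,z0+dz,0],c,1); y,x=np.nonzero(s); print("model dz",dz,s.sum(),x.mean().round(1),y.mean().round(1),x.min(),x.max(),y.min(),y.max())
E
python3 - <<'E'
from look import *
s=readout.sense(); print(forknow(),s["force"],s["t"],s["qpos"].round(2)); blob()
E
```

```text
(array([ 0.66031739, -0.20455113,  0.13538327]), np.float64(-0.08903825844074972), array([ 0.08494257, -0.01156996])) [-0.10675112  0.34443351 -0.77192847] 20.75 [-0.05  0.26 -0.6   0.07 -0.25 -1.67]
specimen 0.41 px [386.6 185.7] 76
holder 0.53 px [388.3 193.8] 91
dark [392, 175, 22, 33, 477] [403.  189.7]
dark [382, 177, 10, 15, 105] [386.1 184.4]
model dz 0 204 385.0 185.3 377 393 179 192
model dz 0.005 200 385.3 182.7 378 393 176 189
model dz 0.01 205 385.4 180.6 378 393 174 187
```

Request:
jog_arm(rows=[{"tx":-0.3,"ty":0,"tz":0,"wx":0,"wy":0,"wz":0,"claw":1.0},{"tx":-0.9,"ty":0.1,"tz":0,"wx":0,"wy":0,"wz":0,"claw":1.0},{"tx":-1.7,"ty":0.2,"tz":0,"wx":0,"wy":0,"wz":0,"claw":1.0},{"tx":-2.6,"ty":0.2,"tz":0,"wx":0,"wy":0,"wz":0,"claw":1.0},{"tx":-3.5,"ty":0.3,"tz":0,"wx":0,"wy":0,"wz":0,"claw":1.0},{"tx":-4.4,"ty":0.4,"tz":0,"wx":0,"wy":0,"wz":0,"claw":1.0},{"tx":-5.4,"ty":0.5,"tz":0,"wx":0,"wy":0,"wz":0,"claw":1.0},{"tx":-6.4,"ty":0.6,"tz":0,"wx":0,"wy":0,"wz":0,"claw":1.0},{"tx":-7.2,"ty":0.6,"tz":0,"wx":0,"wy":0,"wz":0,"claw":1.0},{"tx":-7.6,"ty":0.7,"tz":0,"wx":0,"wy":0,"wz":0,"claw":1.0},{"tx":-7.6,"ty":0.7,"tz":0,"wx":0,"wy":0,"wz":0,"claw":1.0}])

```text
t: 22.28
tcp_pos: [0.4711, -0.1873, 0.1427]
orientation: [-3.141, 0.472, 3.053]
force: [0.4, 0.0, -1.6]
gripper_width: 0.0152
gripper_force: 60.0
```

```bash
python3 - <<'E'
from look import *
from kin import chain
s=readout.sense(); O,y,t=forknow(); print(O,y,t,s["force"],s["t"],s["qpos"].round(2)); blob()
wp=[(O,y),([.50,-.185,.175],-.05),([.50,-.1,.19],.1),([.56,.0,.19],.3),([.614,.041,.16],.327)]
chain(wp,s["qpos"][:5]); goto(wp[1:]+[([.614,.041,.129],.327)])
E
```

```text
[ 0.58405281 -0.19749628  0.13537728] -0.08894648663592186 [ 0.07840303 -0.01373287] [ 0.3659939   0.02963329 -1.62086041] 22.275 [-0.05  0.14 -0.77  0.1  -0.19 -1.71]
specimen 0.64 px [386.1 185.5] 76
holder 0.46 px [389.3 194. ] 128
dark [382, 178, 10, 14, 104] [386.1 184.4]
model dz 0 204 385.0 185.3 377 393 179 192
model dz 0.005 200 385.3 182.7 378 393 176 189
model dz 0.01 205 385.4 180.6 378 393 174 187
[ 0.429 -0.181  0.164] [-0.05  0.03 -0.8   0.04 -0.27] 0.0 dq 0.02
[ 0.387 -0.175  0.184] [-0.05 -0.08 -0.83  0.   -0.35] 0.0 dq 0.02
-- [0.5, -0.185, 0.175] -0.05
[ 0.387 -0.137  0.191] [ 0.04 -0.12 -0.85  0.02 -0.38] 0.0 dq 0.01
[ 0.387 -0.094  0.199] [ 0.14 -0.16 -0.86  0.05 -0.4 ] 0.0 dq 0.01
-- [0.5, -0.1, 0.19] 0.1
[ 0.417 -0.061  0.199] [ 0.22 -0.11 -0.81  0.02 -0.4 ] 0.0 dq 0.01
[ 0.447 -0.011  0.199] [ 0.28 -0.05 -0.74 -0.02 -0.4 ] 0.0 dq 0.02
-- [0.56, 0.0, 0.19] 0.3
[ 0.479 -0.013  0.184] [ 0.31  0.03 -0.72 -0.01 -0.35] 0.0 dq 0.02
[0.506 0.007 0.169] [ 0.33  0.1  -0.7   0.01 -0.3 ] 0.0 dq 0.01
-- [0.614, 0.041, 0.16] 0.327
[ 0.5   -0.185  0.175] -0.05 ([-8.49, 0.81, 3.97], [0.02, 0.1, 2.23])
[ 0.5  -0.1   0.19] 0.1 ([-8.45, 7.61, 5.47], [0.01, 0.1, 10.83])
[0.56 0.   0.19] 0.3 ([-2.0, 15.39, 5.47], [0.0, 0.1, 22.28])
[0.614 0.041 0.16 ] 0.327 ([3.49, 19.2, 2.47], [0.0, 0.1, 23.83])
[0.614 0.041 0.129] 0.327 ([3.49, 19.2, -0.63], [0.0, 0.1, 23.83])
```

Request:
jog_arm(rows=[{"tx":-2,"ty":0.2,"tz":0.2,"wx":0,"wy":0,"wz":0,"claw":1.0},{"tx":-5,"ty":0.5,"tz":1.5,"wx":0,"wy":0,"wz":1,"claw":1.0},{"tx":-7.5,"ty":0.7,"tz":3,"wx":0,"wy":0.1,"wz":2,"claw":1.0},{"tx":-8.5,"ty":1.5,"tz":4,"wx":0,"wy":0.1,"wz":3,"claw":1.0},{"tx":-8.5,"ty":4.5,"tz":5,"wx":0,"wy":0.1,"wz":7,"claw":1.0},{"tx":-8.4,"ty":7.6,"tz":5.5,"wx":0,"wy":0.1,"wz":11,"claw":1.0},{"tx":-6,"ty":10.5,"tz":5.5,"wx":0,"wy":0.1,"wz":15,"claw":1.0},{"tx":-4,"ty":13,"tz":5.5,"wx":0,"wy":0.1,"wz":19,"claw":1.0},{"tx":-2,"ty":15.4,"tz":5.5,"wx":0,"wy":0.1,"wz":22.3,"claw":1.0},{"tx":1,"ty":17.5,"tz":4.5,"wx":0,"wy":0.1,"wz":23.5,"claw":1.0},{"tx":3.5,"ty":19.2,"tz":2.8,"wx":0,"wy":0.1,"wz":23.8,"claw":1.0},{"tx":3.5,"ty":19.2,"tz":2.5,"wx":0,"wy":0.1,"wz":23.8,"claw":1.0}])

```text
t: 23.92
tcp_pos: [0.5073, 0.0056, 0.1662]
orientation: [-3.141, 0.467, -2.813]
force: [0.5, -0.8, -0.7]
gripper_width: 0.0155
gripper_force: 60.0
```

```bash
python3 - <<'E'
from look import *
s=readout.sense(); print(forknow(),s["force"],s["t"],s["qpos"].round(2)); blob()
goto([([.614,.041,.15],.327),([.614,.041,.128],.327)])
E
```

```text
(array([0.6146645 , 0.04196787, 0.15842242]), np.float64(0.32763529312905754), array([-0.16239212, -0.00735805])) [ 0.49733002 -0.75100992 -0.65808125] 23.925 [ 0.33  0.1  -0.7   0.01 -0.3  -1.59]
specimen 0.6 px [385.8 183.6] 41
dark [363, 158, 51, 56, 1713] [391.6 186.8]
model dz 0 204 385.0 185.3 377 393 179 192
model dz 0.005 200 385.3 182.7 378 393 176 189
model dz 0.01 205 385.4 180.6 378 393 174 187
[0.614 0.041 0.15 ] 0.327 ([0.09, 0.03, -0.98], [0.02, -0.09, 0.05])
[0.614 0.041 0.128] 0.327 ([0.09, 0.03, -3.18], [0.02, -0.09, 0.05])
```

Request:
jog_arm(rows=[{"tx":0,"ty":0,"tz":-0.6,"wx":0,"wy":0,"wz":0,"claw":1.0},{"tx":0,"ty":0,"tz":-1.3,"wx":0,"wy":0,"wz":0,"claw":1.0},{"tx":0,"ty":0,"tz":-2.0,"wx":0,"wy":0,"wz":0,"claw":1.0},{"tx":0,"ty":0,"tz":-2.5,"wx":0,"wy":0,"wz":0,"claw":1.0},{"tx":0,"ty":0,"tz":-2.8,"wx":0,"wy":0,"wz":0,"claw":1.0},{"tx":0,"ty":0,"tz":-2.8,"wx":0,"wy":0,"wz":0,"claw":1.0},{"tx":0,"ty":0,"tz":-2.8,"wx":0,"wy":0,"wz":0,"claw":1.0}])

```text
t: 24.95
tcp_pos: [0.5064, 0.0047, 0.1398]
orientation: [-3.141, 0.47, -2.815]
force: [-0.0, -1.1, 0.3]
gripper_width: 0.0152
gripper_force: 60.0
```

```bash
python3 - <<'E'
from look import *
s=readout.sense(); print(forknow(),s["force"],s["t"],s["qpos"].round(2))
goto([([.614,.041,.128],.327)])
E
```

```text
(array([0.61388147, 0.04095135, 0.13233843]), np.float64(0.32636376450825316), array([-0.00216008, -0.00190236])) [-0.04515851 -1.14976837  0.31108009] 24.95 [ 0.33  0.15 -0.74  0.01 -0.21 -1.59]
[0.614 0.041 0.128] 0.327 ([0.01, -0.0, -0.43], [0.0, -0.0, 0.04])
```

Request:
jog_arm(rows=[{"tx":0,"ty":0,"tz":-0.2,"wx":0,"wy":0,"wz":0,"claw":1.0},{"tx":0,"ty":0,"tz":-0.4,"wx":0,"wy":0,"wz":0,"claw":1.0},{"tx":0,"ty":0,"tz":-0.4,"wx":0,"wy":0,"wz":0,"claw":1.0},{"tx":0,"ty":0,"tz":-0.4,"wx":0,"wy":0,"wz":0,"claw":1.0}])

```text
t: 25.45
tcp_pos: [0.5063, 0.0047, 0.1357]
orientation: [-3.141, 0.47, -2.815]
force: [-0.5, -0.3, -1.1]
gripper_width: 0.0153
gripper_force: 60.0
```

Request:
jog_arm(rows=[{"tx":0,"ty":0,"tz":0,"wx":0,"wy":0,"wz":0,"claw":2.0},{"tx":0,"ty":0,"tz":0,"wx":0,"wy":0,"wz":0,"claw":3.5},{"tx":0,"ty":0,"tz":0,"wx":0,"wy":0,"wz":0,"claw":5.5},{"tx":0,"ty":0,"tz":0,"wx":0,"wy":0,"wz":0,"claw":8.0},{"tx":0,"ty":0,"tz":0,"wx":0,"wy":0,"wz":0,"claw":8.0}])

```text
t: 26.08
tcp_pos: [0.5063, 0.0046, 0.1357]
orientation: [-3.141, 0.47, -2.815]
force: [-0.3, -0.1, -0.8]
gripper_width: 0.0522
gripper_force: 0.0
```

```bash
python3 - <<'E'
from h import *
s=readout.sense(); print(forknow(),s["force"],s["t"],s["gripper_width"])
E
```

```text
(array([0.61373711, 0.04089904, 0.12815392]), np.float64(0.32626096875254484), array([-0.02018701,  0.00269331])) [-0.28154749 -0.07081842 -0.77893397] 26.075 0.05215584628713409
```

Released; retreat along the tool axis, then up and away, and check.

Request:
jog_arm(rows=[{"tx":0,"ty":0,"tz":0,"wx":0,"wy":0,"wz":0,"claw":8.5},{"tx":0,"ty":0,"tz":0,"wx":0,"wy":0,"wz":0,"claw":8.5},{"tx":-0.8,"ty":-0.3,"tz":1.6,"wx":0,"wy":0,"wz":0,"claw":8.5},{"tx":-2,"ty":-0.7,"tz":4.2,"wx":0,"wy":0,"wz":0,"claw":8.5},{"tx":-4,"ty":-1.3,"tz":8.5,"wx":0,"wy":0,"wz":0,"claw":8.5},{"tx":-5,"ty":-3,"tz":14,"wx":0,"wy":0,"wz":0,"claw":8.5},{"tx":-6,"ty":-8,"tz":17,"wx":0,"wy":0,"wz":0,"claw":8.5},{"tx":-8,"ty":-13,"tz":19,"wx":0,"wy":0,"wz":0,"claw":8.5},{"tx":-10,"ty":-18,"tz":20,"wx":0,"wy":0,"wz":0,"claw":8.5},{"tx":-11,"ty":-23,"tz":20,"wx":0,"wy":0,"wz":0,"claw":8.5},{"tx":-11,"ty":-23,"tz":20,"wx":0,"wy":0,"wz":0,"claw":8.5}])

```text
t: 27.45
tcp_pos: [0.3954, -0.2291, 0.3356]
orientation: [-3.141, 0.469, -2.823]
force: [0.7, 0.2, -1.2]
gripper_width: 0.085
gripper_force: 0.0
```

```bash
python3 - <<'E'
from look import *
s=readout.sense(); print(s["tcp_pos"],s["t"],s["force"]); blob()
c0=np.load("C.npy",allow_pickle=True).item()
for n in("side","top"):
    c=eyes.grab_frame(n)
    b=[d for d in finder.regions_of("fork_grip",c)]+finder.regions_of("fork",c)
    m0=np.load("m_side_fork_grip_62.npy" if n=="side" else "m_top_fork_grip_91.npy")
    for d in b: 
        m=d["pixels"]; print(n,"fork IoU with start",round((m&m0).sum()/(m|m0).sum(),2),np.mean(np.nonzero(m)[::-1],1).round(1))
    diff=np.abs(c["img"].astype(int)-c0[n]["img"]).max(2)
    print(n,"mean diff in fork mask",diff[m0].mean().round(1))
# specimen upright/home in side view: dark specimen pixels vs start image
c=eyes.grab_frame("side"); new=c["img"].min(2).astype(int); old=c0["side"]["img"].min(2).astype(int)
d=np.zeros((480,640),bool); d[165:225,365:410]=True
ch=(np.abs(c["img"].astype(int)-c0["side"]["img"]).max(2)>20)&d
for r in range(172,216): print(r,"".join("#" if (ch[r,k] and new[r,k]<80) else "+" if ch[r,k] else "." for k in range(366,408)))
s1=sil("specimen",[*S,.147,0],c,1); y,x=np.nonzero(s1); s2=sil("holder",[*S,.109,0],c,1); yy,xx=np.nonzero(s2)
print("model spec",x.min(),x.max(),y.min(),y.max(),"holder",xx.min(),xx.max(),yy.min(),yy.max())
E
```

```text
[ 0.39536014 -0.22905672  0.33556745] 27.45 [ 0.6982282   0.23937788 -1.16209865]
specimen 0.4 px [386.4 185.5] 88
dark [382, 165, 15, 27, 269] [388.8 177.4]
model dz 0 204 385.0 185.3 377 393 179 192
model dz 0.005 200 385.3 182.7 378 393 176 189
model dz 0.01 205 385.4 180.6 378 393 174 187
side fork IoU with start 0.88 [332.1 252.3]
side fork IoU with start 0.89 [333.  252.4]
side fork IoU with start 0.0 [330.8 292.5]
side fork IoU with start 0.0 [386.5 185.6]
side mean diff in fork mask 6.8
top fork IoU with start 0.64 [328.5 229.1]
top fork IoU with start 0.65 [328.1 229.7]
top mean diff in fork mask 14.1
172 ..........................................
173 ..........................................
174 ..........................................
175 ..........................................
176 ..........................................
177 ..........................................
178 ..........................................
179 ..................###.....................
180 ..................#####...................
181 ....................####..................
182 ........
[... 935 characters left out ...]
.......................................
203 ..........................................
204 ..........................................
205 ..........................................
206 ..........................................
207 ..........................................
208 ..........................................
209 ..........................................
210 ..........................................
211 ..........................................
212 ..........................................
213 ..........................................
214 ..........................................
215 ..........................................
model spec 377 393 179 192 holder 370 400 184 201
```

```bash
python3 - <<'E'
from h import *
c0=np.load("C.npy",allow_pickle=True).item()["side"]; c=eyes.grab_frame("side")
dd=c["img"].astype(int).mean(2)-c0["img"].astype(int).mean(2)
A=sil("specimen",[*S,.147,0],c,1); B=sil("holder",[*S,.109,0],c,1)
for r in range(176,206):
    print(r,"".join("#" if dd[r,k]<-8 else "+" if dd[r,k]>8 else "." for k in range(366,408)),"".join("#" if A[r,k] else "+" if B[r,k] else "." for k in range(366,408)))
E
```

```text
176 .......................................... ..........................................
177 .......................................... ..........................................
178 .......................................... ..........................................
179 .................######................... ..............###########.................
180 .................#######.................. ............##############................
181 ..................#.#####................. ............###############...............
182 .................########................. ............################..............
183 .................########................. ............################..............
184 .................########................. ...........#################..............
185 .......++........########++............... ........+++#################..............
186 .....++++........#######.+++.............. ......+++++#################+++...........
187 ...++++++.#.....########.+++++............ .....++++++################+++++..........
188 ...++++++.#.....
[... 899 characters left out ...]
....+++++.................. ..........++++++++++++++++++..............
199 ..................++++++.....#............ ...........+++++++++++++++................
200 ...................++........###.......... .............++++++++++++.................
201 ..............................####........ ................+++++++...................
202 ...............................####....... ..........................................
203 ................................####...... ..........................................
204 .................................###...... ..........................................
205 .................................####..... ..........................................
```

```bash
python3 - <<'E'
from h import *
print(job.close_job())
E
```

```text
the job is handed in; nothing more can be done
None
```

I handed the job in at about 27.5 s of the 67 s allowed. The interface returned no verdict. By the camera checks, the holder is seated level in the station with the specimen in its recess, and the fork is back on its rest between the pins.

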